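Set out the bench supplies by height

TASK

Set out the four small bench supplies - starch stick, thread bobbin, loupe and tape roll - on the row of cork pads in order of height, the tallest on the pad next to the tall steel post then the next tallest beside it and so on to the lowest on the farthest pad, so that none hides behind another. Each stands upright as it stood before, in the middle of its own pad, and is let go.

Things in the scene. Friction and masses are not known exactly. Their poses are not given: they have to be found in the camera images.
- starch_stick_mid (a point): starch stick: pale upright tube with a pale green band, round, 28 mm across, 96 mm tall, standing on end on the table; this point is its centre, half-way up; z is its axis, upright at the start; its yaw means nothing
- linen_thread_mid (a point): bobbin of linen thread: cream thread between two wooden flanges, round, 33 mm across, 42 mm tall, standing on end; this point is its centre, half-way up; z is its axis, upright at the start; its yaw means nothing
- loupe_mid (a point): black eyepiece loupe, round, 40 mm across at its foot (nearly so for the lower 14 mm), narrowing to 34 mm above, 28 mm tall, standing on its wide end; this point is its centre, half-way up; z is its axis, upright at the start; its yaw means nothing
- tape_roll_mid (a point): roll of cream tape lying flat, round, 57 mm across, 13 mm tall, with a hole in the middle that is too small for fingers; this point is its centre, half-way up; z is its axis, upright at the start; its yaw means nothing
- pad_a: one of four equal round cork pads, 66 mm across and 2 mm thick, fixed 85 mm apart (centres) in one straight row along a dark wooden strip (95 mm wide, 450 mm long, 8 mm thick) fixed on the table; a, b, c, d lie in any order along the row. Origin: centre of its underside, so its upper face, on which a thing stands, is 2 mm above that and 10 mm above the table; z up
- pad_b: one of four equal round cork pads, 66 mm across and 2 mm thick, fixed 85 mm apart (centres) in one straight row along a dark wooden strip (95 mm wide, 450 mm long, 8 mm thick) fixed on the table; a, b, c, d lie in any order along the row. Origin: centre of its underside, so its upper face, on which a thing stands, is 2 mm above that and 10 mm above the table; z up
- pad_c: one of four equal round cork pads, 66 mm across and 2 mm thick, fixed 85 mm apart (centres) in one straight row along a dark wooden strip (95 mm wide, 450 mm long, 8 mm thick) fixed on the table; a, b, c, d lie in any order along the row. Origin: centre of its underside, so its upper face, on which a thing stands, is 2 mm above that and 10 mm above the table; z up
- pad_d: one of four equal round cork pads, 66 mm across and 2 mm thick, fixed 85 mm apart (centres) in one straight row along a dark wooden strip (95 mm wide, 450 mm long, 8 mm thick) fixed on the table; a, b, c, d lie in any order along the row. Origin: centre of its underside, so its upper face, on which a thing stands, is 2 mm above that and 10 mm above the table; z up
- end_post: slim upright steel post with a small head, 115 mm tall, 12 mm thick (head 18 mm, foot 24 mm), fixed at one end of the strip in line with the pads, 75 mm from the centre of the nearest pad (it may be either end; the other end has only a low steel button 9 mm high). Origin: centre of its foot, 8 mm above the table; z up
Not all that is in view belongs to the job. What is shaped like the part that bears tape_roll_mid but pink is not meant. Leave any blue look-alike of the part that bears loupe_mid alone.

How it is judged:
At the end, for the whole second after the job is handed in: Counted from the tall post, starch stick, thread bobbin, loupe and tape roll stand on the first to fourth pad: each upright within 0.12 rad, centre within 14 mm of its pad's centre seen from above and within 5 mm of its height when standing on the pad, at rest (below 20 mm/s) (((horizontal distance between starch_stick_mid and pad_a below 0.014 m and horizontal distance between pad_a and end_post between 0.045 and 0.105 m) or (horizontal distance between starch_stick_mid and pad_b below 0.014 m and horizontal distance between pad_b and end_post between 0.045 and 0.105 m) or (horizontal distance between starch_stick_mid and pad_c below 0.014 m and horizontal distance between pad_c and end_post between 0.045 and 0.105 m) or (horizontal distance between starch_stick_mid and pad_d below 0.014 m and horizontal distance between pad_d and end_post between 0.045 and 0.105 m)) and angle between each of starch_stick_mid, linen_thread_mid, loupe_mid, tape_roll_mid's own z axis and vertical below 0.12 rad and height (world z) of starch_stick_mid between 0.053 and 0.063 m and linear speed of each of starch_stick, linen_thread, loupe, tape_roll below 0.02 m/s and ((horizontal distance between linen_thread_mid and pad_a below 0.014 m and horizontal distance between pad_a and end_post between 0.13 and 0.19 m) or (horizontal distance between linen_thread_mid and pad_b below 0.014 m and horizontal distance between pad_b and end_post between 0.13 and 0.19 m) or (horizontal distance between linen_thread_mid and pad_c below 0.014 m and horizontal distance between pad_c and end_post between 0.13 and 0.19 m) or (horizontal distance between linen_thread_mid and pad_d below 0.014 m and horizontal distance between pad_d and end_post between 0.13 and 0.19 m)) and height (world z) of linen_thread_mid between 0.026 and 0.036 m and ((horizontal distance between loupe_mid and pad_a below 0.014 m and horizontal distance between pad_a and end_post between 0.215 and 0.275 m) or (horizontal distance between loupe_mid and pad_b below 0.014 m and horizontal distance between pad_b and end_post between 0.215 and 0.275 m) or (horizontal distance between loupe_mid and pad_c below 0.014 m and horizontal distance between pad_c and end_post between 0.215 and 0.275 m) or (horizontal distance between loupe_mid and pad_d below 0.014 m and horizontal distance between pad_d and end_post between 0.215 and 0.275 m)) and height (world z) of loupe_mid between 0.019 and 0.029 m and ((horizontal distance between tape_roll_mid and pad_a below 0.014 m and horizontal distance between pad_a and end_post between 0.3 and 0.36 m) or (horizontal distance between tape_roll_mid and pad_b below 0.014 m and horizontal distance between pad_b and end_post between 0.3 and 0.36 m) or (horizontal distance between tape_roll_mid and pad_c below 0.014 m and horizontal distance between pad_c and end_post between 0.3 and 0.36 m) or (horizontal distance between tape_roll_mid and pad_d below 0.014 m and horizontal distance between pad_d and end_post between 0.3 and 0.36 m)) and height (world z) of tape_roll_mid between 0.0115 and 0.0215 m); the robot touches nothing.
It also fails if it takes over 106 s, if anything falls off the work surface, if the arm or the gripper's body presses on something with over 40 N, if the wrist force passes 120 N, or if a joint passes its speed limit or range.

ROBOT

A 6-joint arm with a two-finger parallel gripper is mounted at the origin on the work surface; the furniture and walls round the work are solid. World frame = base frame: x ahead of the robot, y to its left, z up, the work surface at z = 0. Lengths are in m, angles in rad, forces in N, time in s.
With the tool pointing down it reaches from about 0.3 to 0.85 m from the base axis. Payload 5.4 kg.
Tool frame: the origin (TCP) lies at the very end of the fingers, on their centre line; the grasp point (between the pads) lies 19 mm behind it (robot.hold_point_z is the distance from the TCP to the grasp point, in m); z points along the fingers, x is the direction in which the jaws open and shut, and the axes are right-handed (so a half turn about z gives the same grasp; the last joint's range is limited). The gripper opens to 85 mm and grips with 20 to 120 N. Pads are 22 mm wide; open, the fingers measure 114 mm over their backs; the gripper's body (76 mm by 85 mm) begins 54 mm behind the grasp point. The pads swing forward as they close: fully open they stand 13 mm farther back than shut.
Start: joints at [-1.383, 0.158, 1.597, -0, 1.386, -0.21], TCP at [0.223, -0.53, 0.231] pointing down, gripper open.
Joint ranges: [-2.91, 2.91], [-0.94, 2.29], [0.18, 2.7], [-1.29, 4.43], [0.17, 2.64], [-3, 3]. Speed limits (rad/s): [2.57, 2.57, 3.14, 3.14, 3.14, 3.14].

INTERFACE

Orientations are given as a 3x3 rotation matrix whose columns are the frame's x, y, z axes.
In Python, from workcell import robot, grab_frame, camera_info gives the robot as it stands.
- The arm moves only by the tool move_arm, never from a script. Its argument "deltas" is one flat list of numbers, 4 for each row, row after row: the shift along the tool's x, y, z in mm, then the turn about the tool's z in degrees. In form: [x, y, z, twist, x, y, z, twist, ...]. A call has 1 to 8 rows; each row shifts and turns the pose as measured when the row begins, along the tool's axes as they then stand; what a row does not reach is not made up. A row lasts 1/8 s, in which the tool goes at most 62.5 mm and 10.7 degrees, less where a joint would pass 70% of its speed; a pose out of reach is approached as far as the arm can. A call with a gripper value outside its range is refused whole. "gripper" is the opening in per cent of the stroke, from 0 (shut) to 100 (fully open), set as the call begins (left out, the last holds). The fingers move at their own pace and stop on an object; the grip force is fixed at half the most. Time passes only in rows, so rows that do not move let the fingers close. It gives the time, the measured TCP pose, the force and the opening at its end, in the units of the state.
- robot.sense(): the state, without advancing time (a new reading comes with each control period).
- grab_frame(name): name is "side" or "top" or "wrist"; returns the picture (480x640x3 uint8, red, green, blue); there is no depth.
- camera_info(name): a dict with "fx", "fy", "cx", "cy" (pixels), "R" (3x3) and "t" (3): a world point X has camera coordinates R X + t. Camera axes: x right, y down, z forward; pixel columns grow to the right and rows downward; lengths in m; the calibration is good to about 2 mm. A picture is of the moment at which its call begins: read the wrist's pose just before it. camera_info takes no time and is no camera call; for the wrist camera it gives the pose at the moment of the call.
- robot.close_job(): hands the job in, once; it reports no verdict.
The state is a dict: "clock": time; "q": joint angles; "qd": joint speeds; "joint_torque": joint torques, N m; "eef_pos": TCP position; "eef_rot": TCP orientation; "wrist_force": force on the tool from outside, world axes, zero at the start; "moment": the same for the moment, N m; "finger_gap": opening from 0.0 (shut) to 1.0 (fully open).
Only numpy, scipy, OpenCV 4.12 (cv2) and the standard library are available. Lean on these libraries where they do the work, as an engineer would, in place of code of your own. Each camera call takes 0.05 s, during which the arm holds its last target.

## Working session

There is one attempt and no reset: what is moved stays moved. The work goes in short steps, Python scripts to look and compute and a tool call to move; the robot and the scene stay as the last step left them, time stands still between calls to the robot, and variables do not carry over. Pictures are saved under pics/ and viewed, and the job is handed in when it is done.

Besides the shell and the picture viewer there is one more tool, called as name(argument=value, ...), one argument or row to a line, values as JSON. move_arm: Moves the arm, as the interface text tells. Its arguments: {"type":"object","properties":{"deltas":{"type":"array","items":{"type":"number"}},"gripper":{"type":"number"}},"required":["deltas"]}

```bash
ls; mkdir -p pics; cat > h.py <<'E'
from workcell import robot, grab_frame, camera_info
import numpy as np, cv2
def snap(n,f):
    im=grab_frame(n); cv2.imwrite('pics/'+f,im[:,:,::-1]); return im
def crop(src,f,x0,y0,x1,y1,s):
    im=cv2.imread('pics/'+src)[y0:y1,x0:x1]; cv2.imwrite('pics/'+f,cv2.resize(im,None,fx=s,fy=s,interpolation=cv2.INTER_CUBIC))
def p2w(c,u,v,z):
    R=np.array(c['R']);t=np.array(c['t'])
    d=R.T@np.array([(u-c['cx'])/c['fx'],(v-c['cy'])/c['fy'],1]);o=-R.T@t
    return o+d*(z-o[2])/d[2]
def w2p(c,X):
    p=np.array(c['R'])@np.array(X)+np.array(c['t']);return c['fx']*p[0]/p[2]+c['cx'],c['fy']*p[1]/p[2]+c['cy']
E
python3 - <<'E'
from h import *
snap('top','t0.png');snap('side','s0.png')
for n in('top','side','wrist'):
    c=camera_info(n);print(n,c['fx'],c['cx'],c['cy'],-np.array(c['R']).T@np.array(c['t']));print(np.round(c['R'],3))
s=robot.sense();print(s['clock'],s['eef_pos'],np.round(s['eef_rot'],3),s['finger_gap'])
E
```

```text
pics
top 465.7338465159391 314.31696944873937 243.62826130320929 [0.39446299 0.01277876 1.10346641]
[[ 0.024 -0.999  0.03 ]
 [-0.995 -0.027 -0.1  ]
 [ 0.101 -0.028 -0.994]]
side 542.4323870122357 315.1242672619865 238.8303664227408 [ 0.12612452 -1.00283812  0.75976826]
[[ 0.943 -0.332  0.015]
 [-0.17  -0.521 -0.836]
 [ 0.286  0.786 -0.548]]
wrist 354.6032419497531 314.7731658493286 245.34005471293645 [ 0.29207635 -0.50042818  0.37335986]
[[ 0.387 -0.922 -0.002]
 [-0.881 -0.371  0.294]
 [-0.271 -0.112 -0.956]]
0.1 [ 0.22263034 -0.52954573  0.23038963] [[ 0.387 -0.922 -0.   ]
 [-0.922 -0.387  0.002]
 [-0.002 -0.    -1.   ]] 1.0024519179488163
```

View pics/t0.png

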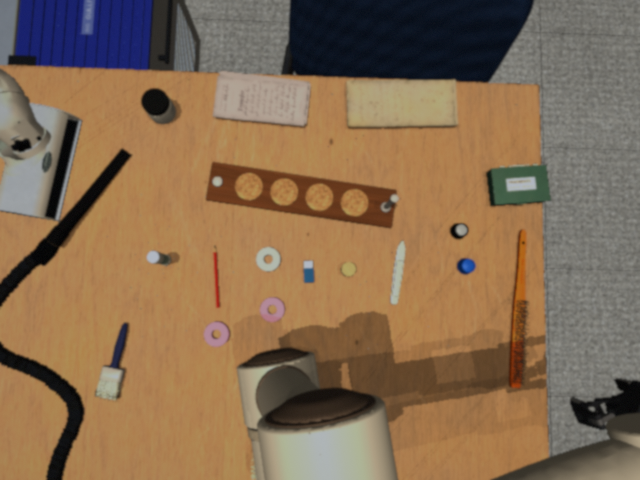

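View pics/s0.png

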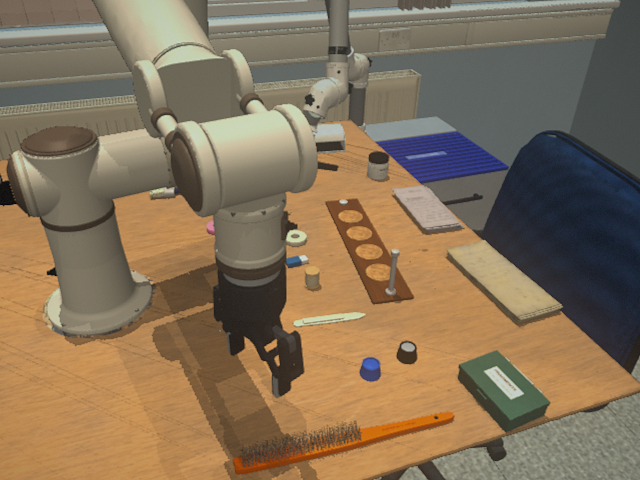

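```bash
python3 - <<'E'
from h import *
crop('t0.png','c1.png',120,150,320,290,4)
crop('t0.png','c2.png',300,150,500,290,4)
crop('s0.png','c3.png',190,190,430,390,3)
E
```

```text
(no output)
```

View pics/c1.png

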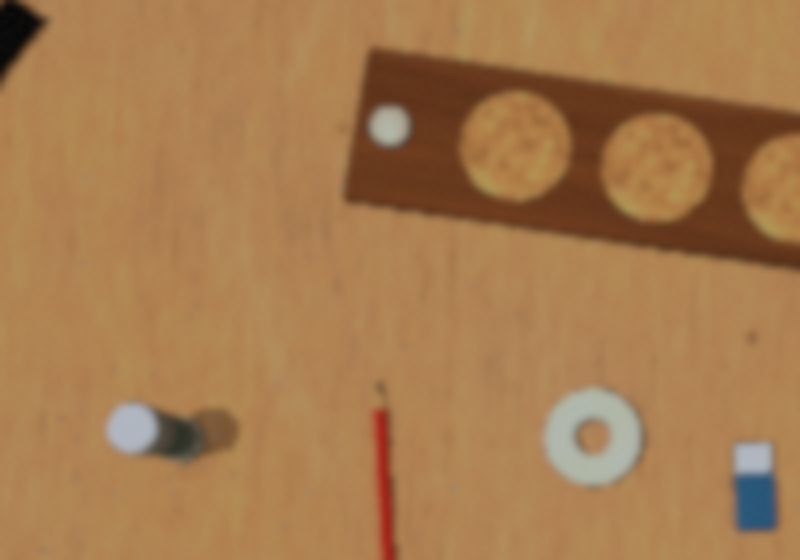

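View pics/c2.png

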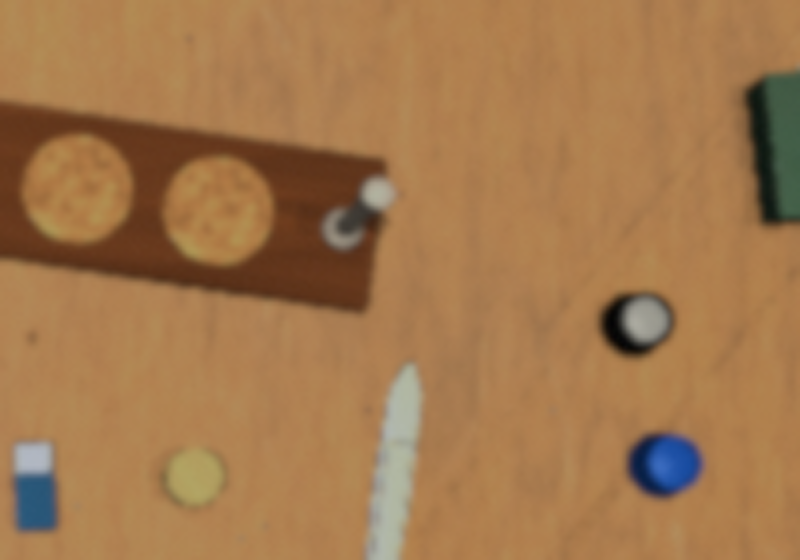

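View pics/c3.png

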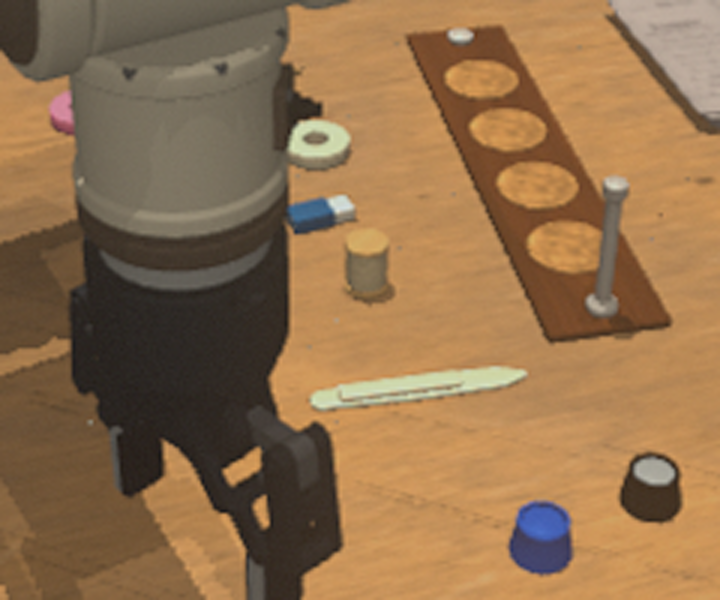

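```bash
python3 - <<'E'
from h import *
c=camera_info('top')
P={}
for n,u,v,z in [('stick',153,257,.096),('thread',348.75,269.25,.042),('loupe',461.5,230.3,.028),('tape',268.25,259.25,.013),('p4',249,186.5,.01),('p3',284.25,191.75,.01),('p2',319.5,197.25,.01),('p1',354.5,202.75,.01),('post',385.5,207.25,.01),('btn',217.3,181.5,.016),('pink1',272,309,.013),('pink2',216.5,334,.013)]:
    P[n]=p2w(c,u,v,z);print(n,np.round(P[n],4),round(np.hypot(*P[n][:2]),3))
d=P['p1']-P['p4'];print(np.linalg.norm(d)/3, np.degrees(np.arctan2(d[1],d[0])),np.linalg.norm((P['post']-P['p1'])[:2]))
E
```

```text
stick [0.4588 0.3304 0.096 ] 0.565
thread [ 0.4457 -0.0968  0.042 ] 0.456
loupe [ 0.5446 -0.3625  0.028 ] 0.654
tape [0.4658 0.0894 0.013 ] 0.474
p4 [0.6381 0.1411 0.01  ] 0.654
p3 [0.628 0.057 0.01 ] 0.631
p2 [ 0.6172 -0.0273  0.01  ] 0.618
p1 [ 0.6063 -0.1113  0.01  ] 0.616
post [ 0.5976 -0.1857  0.01  ] 0.626
btn [0.6466 0.2155 0.016 ] 0.682
pink1 [0.3507 0.0769 0.013 ] 0.359
pink2 [0.291  0.2021 0.013 ] 0.354
0.08479002151120253 -97.1871294968086 0.07498568333329403
```

move_arm(
  deltas=[-4, -46, 0, 0, -4, -46, 0, 0, -4, -46, 0, 0, -4, -46, 0, 0, -4, -46, 0, 0, -4, -46, 0, 0, -4, -46, 0, 0, 0, 0, 0, 0],
  gripper=80,
)

```text
clock: 1.1
eef_pos: [0.5157, -0.3731, 0.2257]
eef_rot: [[0.385, -0.923, -0.004], [-0.923, -0.385, 0.008], [-0.009, 0.001, -1.0]]
wrist_force: [-0.9, -0.5, -0.2]
finger_gap: 0.802
```

```bash
cat >> h.py <<'E'
def go(x,y,z,yaw=None):
    s=robot.sense();p=np.array(s['eef_pos']);R=np.array(s['eef_rot'])
    d=R.T@(np.array([x,y,z])-p)*1000
    cy=np.degrees(np.arctan2(R[1,0],R[0,0]))
    print('t',round(s['clock'],2),'pos',np.round(p,4),'yaw',round(cy,2),'tilt',np.round(R[:,2],4),'F',np.round(s['wrist_force'],1),'gap',round(s['finger_gap'],3),'DELTA',np.round(d,1),'twist',None if yaw is None else round(cy-yaw,1))
E
python3 - <<'E'
from h import *
go(.5446,-.3625,.15)
c=camera_info('wrist');snap('wrist','w1.png')
print(w2p(c,[.5446,-.3625,.028]),w2p(c,[.5446,-.3625,.0]))
E
```

```text
t 1.1 pos [ 0.5157 -0.3731  0.2257] yaw -67.37 tilt [-0.0044  0.0078 -1.    ] F [-0.9 -0.5 -0.2] gap 0.802 DELTA [  2.1 -30.8  75.6] twist None
(np.float64(318.39681286359087), np.float64(184.9591844719333)) (np.float64(318.3834693990801), np.float64(181.36677590274348))
```

View pics/w1.png

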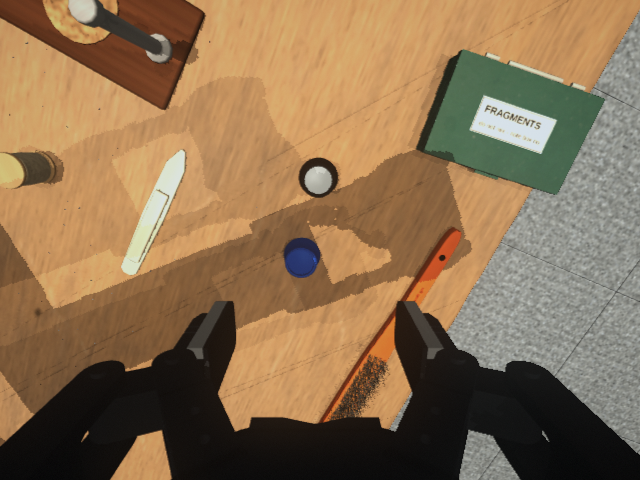

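move_arm(
  deltas=[1, -16, 25, 0, 1, -14, 25, 0, 0, 0, 20, 0, 0, 0, 0, 0],
)

```text
clock: 1.65
eef_pos: [0.5387, -0.3671, 0.1531]
eef_rot: [[0.379, -0.925, -0.008], [-0.925, -0.379, 0.007], [-0.009, 0.005, -1.0]]
wrist_force: [-0.4, 0.2, -0.6]
finger_gap: 0.801
```

```bash

python3 - <<'E'
from h import *
go(.5446,-.3625,.15)
c=camera_info('wrist');im=snap('wrist','w2.png')
print(w2p(c,[.5446,-.3625,.028]))
import pickle;pickle.dump(c,open('c2.pkl','wb'))
crop('w2.png','w2c.png',220,140,420,290,4)
E
```

```text
t 1.65 pos [ 0.5387 -0.3671  0.1531] yaw -67.73 tilt [-0.0079  0.0068 -0.9999] F [-0.4  0.2 -0.6] gap 0.801 DELTA [-2.  -7.2  3.1] twist None
(np.float64(314.09799748977974), np.float64(227.13679739000793))
```

View pics/w2c.png

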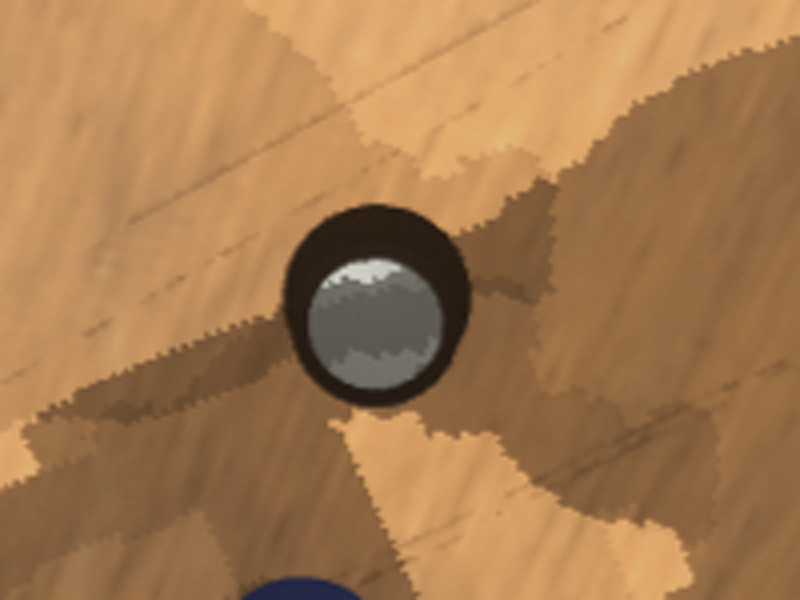

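```bash

python3 - <<'E'
from h import *
import pickle
c=pickle.load(open('c2.pkl','rb'));print('wrist',p2w(c,313.75,220.5,.028))
c=camera_info('side')
print('side',p2w(c,408.3,346.7,.028))
for u,v in [(482,79),(508,129.5),(537.5,185),(567,246.5)]: print(p2w(c,190+u/3,190+v/3,.01))
print('thread',p2w(c,190+368/3,190+242/3,.042))
E
```

```text
wrist [ 0.54939972 -0.36024643  0.028     ]
side [ 0.55124369 -0.36037559  0.028     ]
[0.64440099 0.14623435 0.01      ]
[0.63327687 0.06145033 0.01      ]
[ 0.62293271 -0.02309141  0.01      ]
[ 0.61027032 -0.10667301  0.01      ]
thread [ 0.45200773 -0.09370693  0.042     ]
```

move_arm(
  deltas=[-2, -13, 40, 0, 0, 0, 40, 0, 0, 0, 0, 0],
)

```text
clock: 2.08
eef_pos: [0.5511, -0.3647, 0.0785]
eef_rot: [[0.376, -0.926, -0.0], [-0.926, -0.376, -0.001], [0.001, 0.001, -1.0]]
wrist_force: [-0.7, 0.5, -0.9]
finger_gap: 0.803
```

```bash

python3 - <<'E'
from h import *
go(.5494,-.3602,.004)
c=camera_info('wrist');im=snap('wrist','w3.png')
E
```

```text
t 2.08 pos [ 0.5511 -0.3647  0.0785] yaw -67.89 tilt [-1.0e-04 -1.4e-03 -1.0e+00] F [-0.7  0.5 -0.9] gap 0.803 DELTA [-4.9 -0.1 74.5] twist None
```

View pics/w3.png

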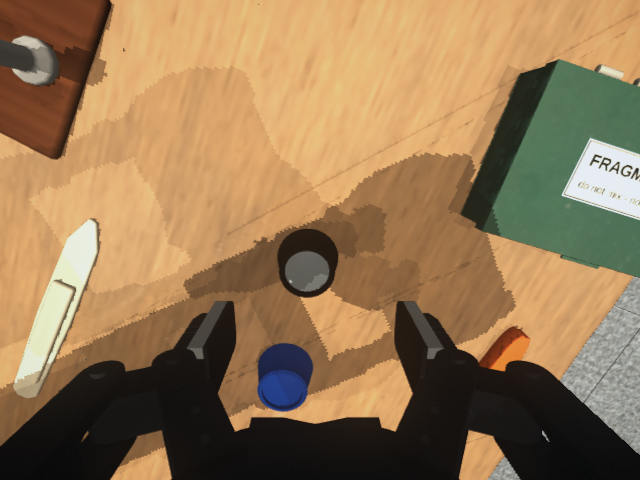

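move_arm(
  deltas=[-5, 0, 20, 0, 0, 0, 20, 0, 0, 0, 20, 0, 0, 0, 8, 0, 0, 0, 0, 0],
)

```text
clock: 2.75
eef_pos: [0.5529, -0.3642, 0.0137]
eef_rot: [[0.376, -0.927, 0.009], [-0.927, -0.376, -0.01], [0.012, -0.004, -1.0]]
wrist_force: [-0.1, -0.9, -0.0]
finger_gap: 0.8
```

```bash

python3 - <<'E'
from h import *
go(.5494,-.3602,.004)
c=camera_info('wrist');im=snap('wrist','w4.png');snap('side','s4.png');crop('s4.png','s4c.png',330,280,490,400,5)
E
```

```text
t 2.75 pos [ 0.5529 -0.3642  0.0137] yaw -67.93 tilt [ 0.0086 -0.0098 -0.9999] F [-0.1 -0.9 -0. ] gap 0.8 DELTA [-5.1  1.8  9.6] twist None
```

View pics/w4.png

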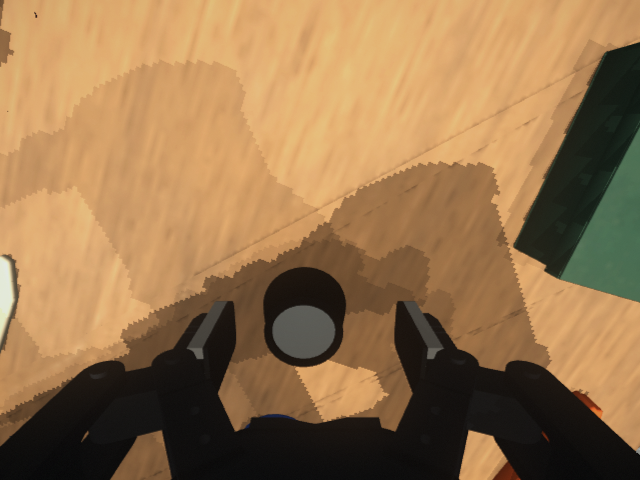

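View pics/s4c.png

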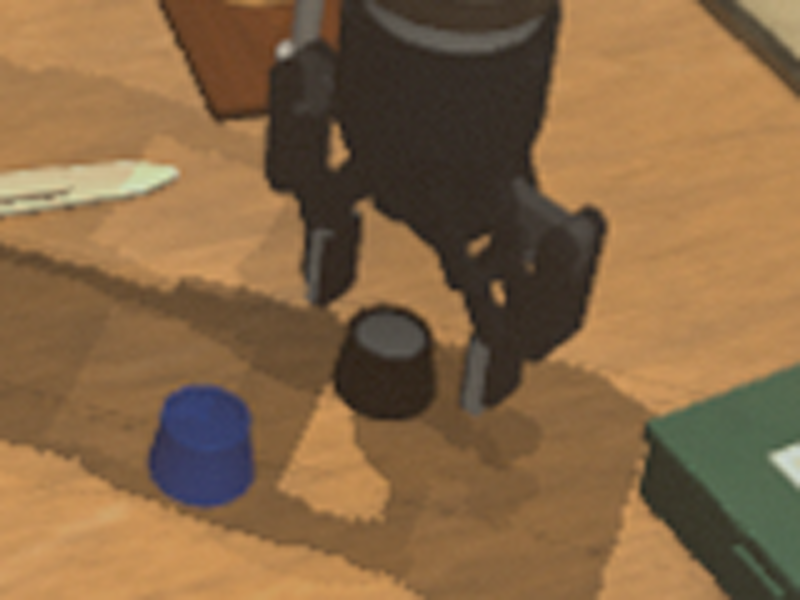

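move_arm(
  deltas=[-5, 2, 5, 0, 0, 0, 5, 0, 0, 0, 0, 0],
)

```text
clock: 3.22
eef_pos: [0.5502, -0.3612, 0.0055]
eef_rot: [[0.376, -0.927, 0.012], [-0.927, -0.376, -0.013], [0.016, -0.006, -1.0]]
wrist_force: [-0.1, 0.4, 0.5]
finger_gap: 0.8
```

```bash

python3 - <<'E'
from h import *
go(.5494,-.3602,.004)
E
```

```text
t 3.23 pos [ 0.5502 -0.3612  0.0055] yaw -67.92 tilt [ 0.0115 -0.0126 -0.9999] F [-0.1  0.4  0.5] gap 0.8 DELTA [-1.3  0.4  1.5] twist None
```

Well centred. Close.

move_arm(
  deltas=[0, 0, 0, 0, 0, 0, 0, 0, 0, 0, 0, 0, 0, 0, 0, 0, 0, 0, 0, 0, 0, 0, 0, 0],
  gripper=25,
)

```text
clock: 3.98
eef_pos: [0.5507, -0.3617, 0.0064]
eef_rot: [[0.376, -0.927, 0.013], [-0.927, -0.376, -0.014], [0.017, -0.007, -1.0]]
wrist_force: [0.1, -0.7, 1.3]
finger_gap: 0.385
```

```bash

python3 - <<'E'
from h import *
go(.5494,-.3602,.004)
im=snap('wrist','w5.png');snap('side','s5.png');crop('s5.png','s5c.png',330,280,490,400,5)
E
```

```text
t 3.98 pos [ 0.5507 -0.3617  0.0064] yaw -67.92 tilt [ 0.0126 -0.0137 -0.9998] F [ 0.1 -0.7  1.3] gap 0.385 DELTA [-2.   0.7  2.3] twist None
```

View pics/w5.png

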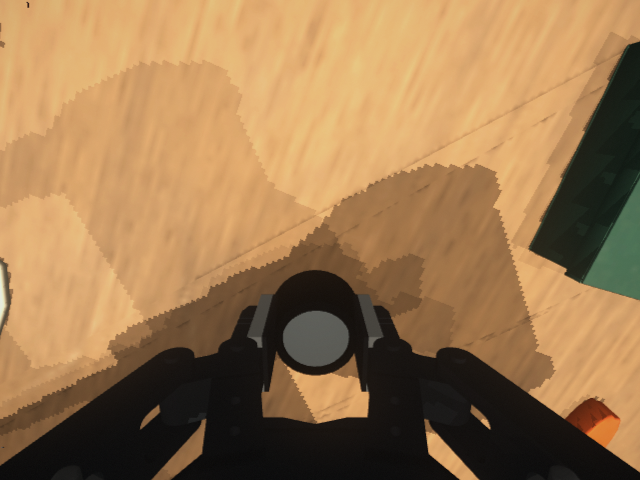

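View pics/s5c.png

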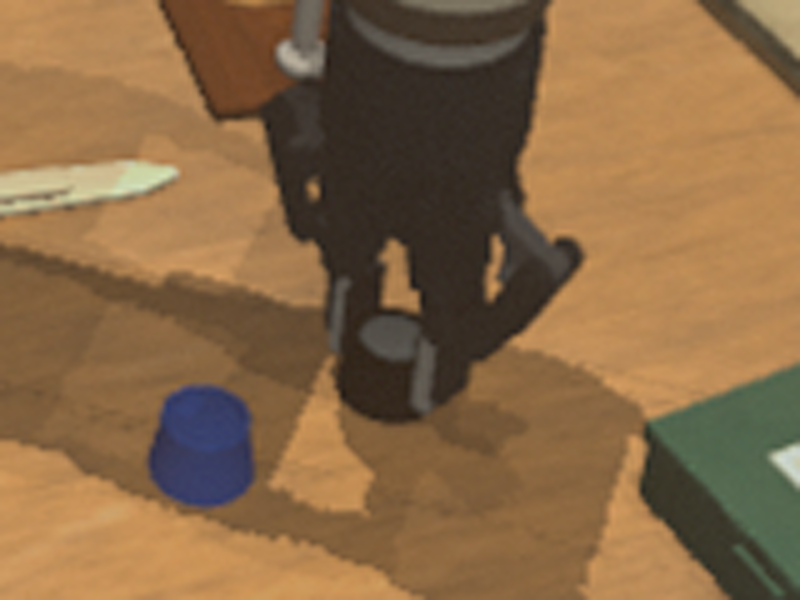

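move_arm(
  deltas=[0, 0, -10, 0, 0, 0, -30, 0, 0, 0, -40, 0, 0, 0, 0, 0],
)

```text
clock: 4.58
eef_pos: [0.5497, -0.3606, 0.09]
eef_rot: [[0.376, -0.927, 0.013], [-0.927, -0.376, -0.014], [0.017, -0.007, -1.0]]
wrist_force: [-0.1, -0.5, -0.6]
finger_gap: 0.38
```

```bash

python3 - <<'E'
from h import *
go(.628+.0047,.057+.003,.1,-7.2)
snap('side','s6.png');crop('s6.png','s6c.png',330,240,490,360,5)
E
```

```text
t 4.58 pos [ 0.5497 -0.3606  0.09  ] yaw -67.92 tilt [ 0.0126 -0.0137 -0.9998] F [-0.1 -0.5 -0.6] gap 0.38 DELTA [-358.3 -235.1  -14.7] twist -60.7
```

View pics/s6c.png

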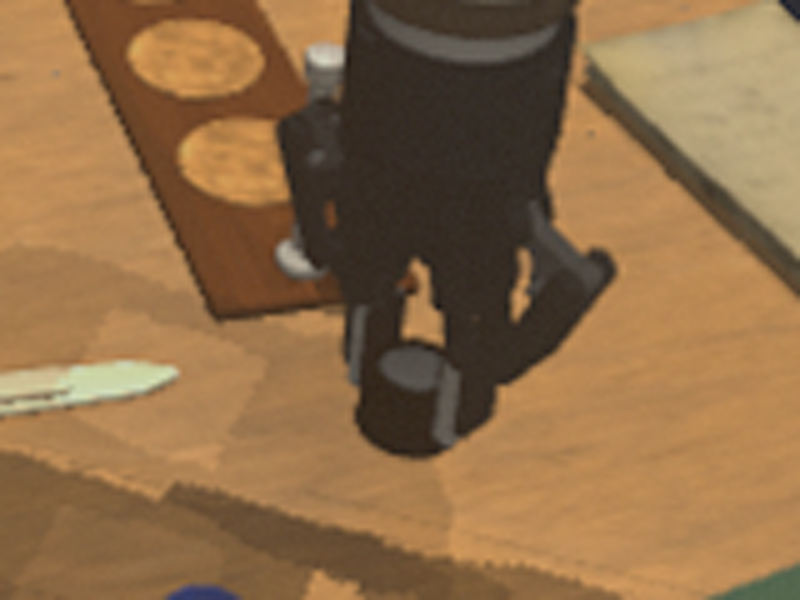

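move_arm(
  deltas=[0, 0, -18, -10, 0, 0, -18, -10, 0, 0, -18, -10, 0, 0, -18, -10, 0, 0, -18, -10, 0, 0, -10, -10, 0, 0, 0, 0],
)

```text
clock: 5.5
eef_pos: [0.5428, -0.354, 0.179]
eef_rot: [[0.994, -0.106, -0.005], [-0.106, -0.994, 0.003], [-0.005, -0.003, -1.0]]
wrist_force: [-0.6, -0.2, -0.5]
finger_gap: 0.386
```

```bash

python3 - <<'E'
from h import *
go(.628+.0047,.057+.003,.18,-7.2)
E
```

```text
t 5.5 pos [ 0.5428 -0.354   0.179 ] yaw -6.07 tilt [-0.0052  0.0033 -1.    ] F [-0.6 -0.2 -0.5] gap 0.386 DELTA [ 4.560e+01 -4.212e+02 -1.000e-01] twist 1.1
```

move_arm(
  deltas=[0, -55, -2, 1, 0, -55, 0, 0, 6, -55, 0, 0, 10, -55, 0, 0, 10, -55, 0, 0, 10, -55, 0, 0, 10, -50, 0, 0, 0, 0, 0, 0],
)

```text
clock: 6.5
eef_pos: [0.6353, 0.0287, 0.1686]
eef_rot: [[0.987, -0.157, -0.022], [-0.157, -0.988, 0.01], [-0.024, -0.007, -1.0]]
wrist_force: [0.1, -1.1, -0.3]
finger_gap: 0.382
```

```bash

python3 - <<'E'
from h import *
go(.628+.0047,.057+.003,.15,-7.2)
E
```

```text
t 6.5 pos [0.6353 0.0287 0.1686] yaw -9.02 tilt [-0.0225  0.0103 -0.9997] F [ 0.1 -1.1 -0.3] gap 0.382 DELTA [ -7.1 -30.3  19. ] twist -1.8
```

move_arm(
  deltas=[-4, -15, 5, -1, -3, -15, 5, -1, 0, 0, 0, 0, 0, 0, 0, 0],
)

```text
clock: 7.0
eef_pos: [0.6304, 0.0595, 0.1555]
eef_rot: [[0.992, -0.126, -0.028], [-0.126, -0.992, 0.01], [-0.029, -0.007, -1.0]]
wrist_force: [0.2, -0.9, 0.2]
finger_gap: 0.388
```

```bash

python3 - <<'E'
from h import *
go(.628+.0047,.057+.003,.12,-7.2)
c=camera_info('wrist');snap('wrist','w7.png')
for p in [(.6381,.1411),(.628,.057),(.6172,-.0273)]: print(w2p(c,[p[0],p[1],.01]),w2p(c,[p[0]+.0047,p[1]+.003,.01]))
import pickle;pickle.dump(c,open('c7.pkl','wb'))
E
```

```text
t 7.0 pos [0.6304 0.0595 0.1555] yaw -7.24 tilt [-0.0275  0.0102 -0.9996] F [ 0.2 -0.9  0.2] gap 0.388 DELTA [ 3.2 -0.6 35.5] twist -0.0
(np.float64(316.51281176987834), np.float64(128.84433192417484)) (np.float64(322.0733707732097), np.float64(123.97169148689014))
(np.float64(317.05384472225063), np.float64(234.5644620776725)) (np.float64(322.1623762258913), np.float64(230.49527880155043))
(np.float64(316.7790363828807), np.float64(324.64782313905766)) (np.float64(321.49942790041246), np.float64(321.20639857175))
```

View pics/w7.png

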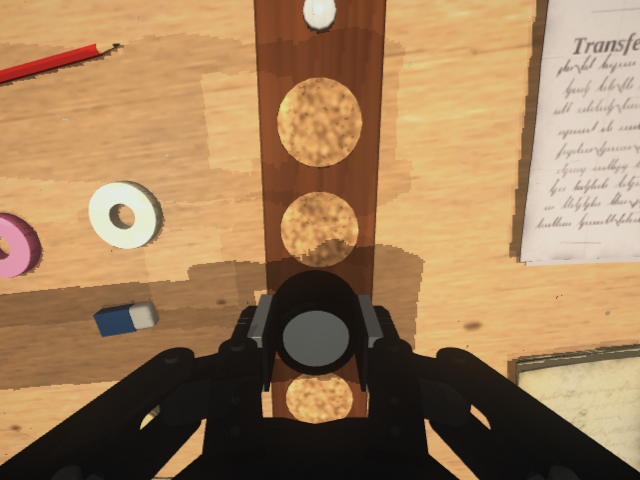

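```bash

python3 - <<'E'
from h import *
import pickle;c=pickle.load(open('c7.pkl','rb'))
for p,z in [((319.5,122.5),.01),((319.5,229),.01),((319,396),.01),((125,214),.013)]: print(p2w(c,*p,z))
E
```

```text
[0.64096252 0.14541781 0.01      ]
[0.63063787 0.06154927 0.01      ]
[ 0.60967252 -0.10476607  0.01      ]
[0.47142499 0.09433189 0.013     ]
```

move_arm(
  deltas=[0, -1, 40, 0, 0, 0, 40, 0, 0, 0, 30, 0, 0, 0, 15, 0, 0, 0, 0, 0],
)

```text
clock: 7.68
eef_pos: [0.6305, 0.0582, 0.0307]
eef_rot: [[0.991, -0.131, -0.02], [-0.131, -0.991, 0.009], [-0.021, -0.006, -1.0]]
wrist_force: [0.3, -1.2, 0.5]
finger_gap: 0.383
```

```bash

python3 - <<'E'
from h import *
go(.6306,.0605,.0175,-7.2)
E
```

```text
t 7.67 pos [0.6305 0.0582 0.0307] yaw -7.52 tilt [-0.0203  0.0091 -0.9998] F [ 0.3 -1.2  0.5] gap 0.383 DELTA [ 0.1 -2.2 13.3] twist -0.3
```

move_arm(
  deltas=[0, -2, 8, 0, 0, 0, 5, 0, 0, 0, 0, 0],
)

```text
clock: 8.05
eef_pos: [0.6332, 0.06, 0.0204]
eef_rot: [[0.991, -0.131, -0.014], [-0.131, -0.991, 0.008], [-0.015, -0.007, -1.0]]
wrist_force: [0.3, -0.4, -0.5]
finger_gap: 0.385
```

```bash

python3 - <<'E'
from h import *
go(.6306,.0605,.0165,-7.2)
snap('side','s7.png');crop('s7.png','s7c.png',290,180,450,300,5)
E
```

```text
t 8.05 pos [0.6332 0.06   0.0204] yaw -7.55 tilt [-0.0143  0.0085 -0.9999] F [ 0.3 -0.4 -0.5] gap 0.385 DELTA [-2.6 -0.1  4. ] twist -0.3
```

View pics/s7c.png

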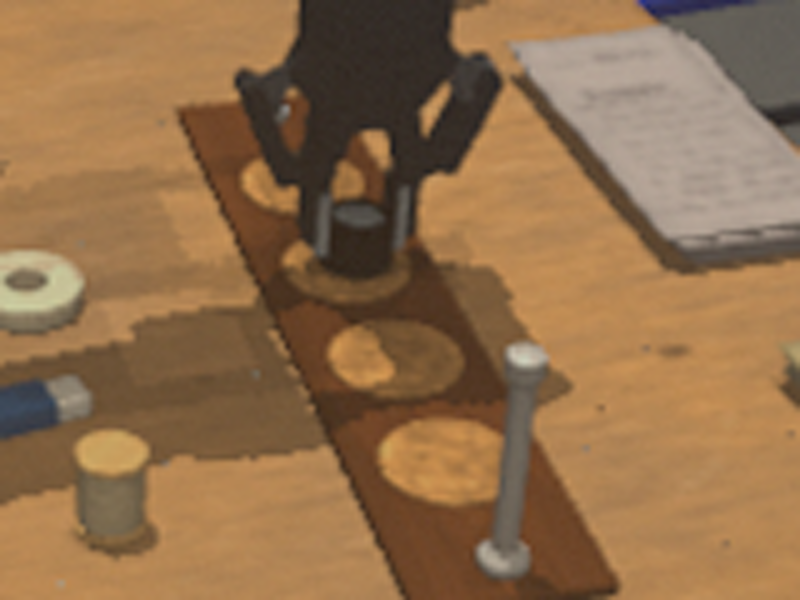

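move_arm(
  deltas=[-2, 0, 3, 0, 0, 0, 1, 0, 0, 0, 0, 0],
)

```text
clock: 8.48
eef_pos: [0.6317, 0.0604, 0.0173]
eef_rot: [[0.991, -0.131, -0.013], [-0.131, -0.991, 0.008], [-0.014, -0.007, -1.0]]
wrist_force: [-0.5, 0.3, -0.0]
finger_gap: 0.382
```

```bash

python3 - <<'E'
from h import *
go(.6306,.0605,.0165,-7.2)
E
```

```text
t 8.47 pos [0.6317 0.0604 0.0173] yaw -7.54 tilt [-0.0126  0.0083 -0.9999] F [-0.5  0.3 -0. ] gap 0.382 DELTA [-1.1  0.   0.8] twist -0.3
```

move_arm(
  deltas=[0, 0, 0.5, 0, 0, 0, 0, 0, 0, 0, 0, 0, 0, 0, 0, 0, 0, 0, 0, 0],
  gripper=75,
)

```text
clock: 9.1
eef_pos: [0.632, 0.0604, 0.017]
eef_rot: [[0.991, -0.131, -0.012], [-0.131, -0.991, 0.008], [-0.013, -0.007, -1.0]]
wrist_force: [0.1, 0.4, 0.4]
finger_gap: 0.75
```

move_arm(
  deltas=[0, 0, -15, 0, 0, 0, -35, 0, 0, 0, -40, 0, 0, 0, 0, 0],
)

```text
clock: 9.6
eef_pos: [0.6339, 0.0595, 0.1129]
eef_rot: [[0.991, -0.131, -0.01], [-0.131, -0.991, 0.008], [-0.011, -0.007, -1.0]]
wrist_force: [-0.0, -0.2, -0.2]
finger_gap: 0.752
```

```bash

python3 - <<'E'
from h import *
go(.4712,.0935,.1,-7.2)
snap('side','s8.png');crop('s8.png','s8c.png',290,180,450,300,5)
E
```

```text
t 9.6 pos [0.6339 0.0595 0.1129] yaw -7.54 tilt [-0.0099  0.0081 -0.9999] F [-0.  -0.2 -0.2] gap 0.752 DELTA [-165.6  -12.3   14.8] twist -0.3
```

View pics/s8c.png

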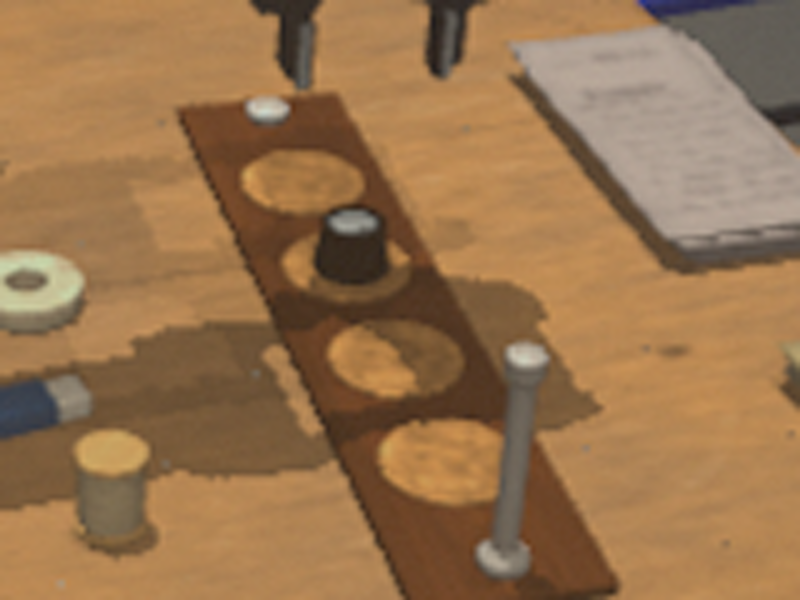

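move_arm(
  deltas=[-40, -3, 0, 0, -45, -3, 0, 0, -45, -3, 0, 0, -30, -3, 0, 0, 0, 0, 0, 0, 0, 0, 0, 0],
  gripper=100,
)

```text
clock: 10.4
eef_pos: [0.4665, 0.0934, 0.1074]
eef_rot: [[0.991, -0.132, -0.024], [-0.132, -0.991, 0.009], [-0.025, -0.006, -1.0]]
wrist_force: [0.1, 0.6, 0.1]
finger_gap: 1.002
```

```bash

python3 - <<'E'
from h import *
go(.4712,.0935,.1,-7.2)
c=camera_info('wrist');snap('wrist','w8.png');snap('top','t8.png');crop('t8.png','t8c.png',220,150,420,290,4)
import pickle;pickle.dump(c,open('c8.pkl','wb'))
E
```

```text
t 10.4 pos [0.4665 0.0934 0.1074] yaw -7.57 tilt [-0.0242  0.0091 -0.9997] F [0.1 0.6 0.1] gap 1.002 DELTA [ 4.8 -0.7  7.3] twist -0.4
```

View pics/w8.png

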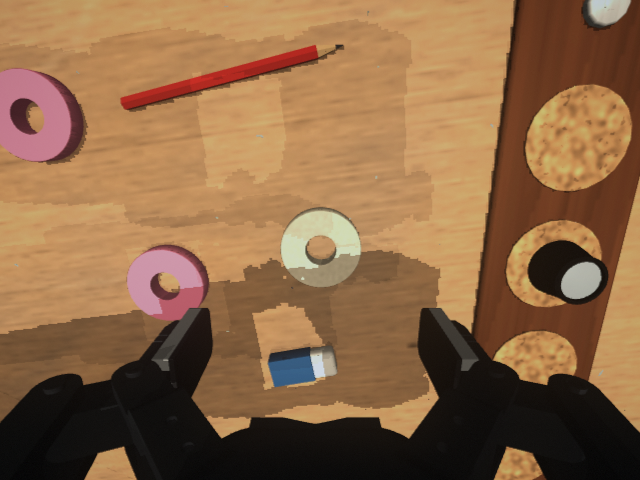

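View pics/t8c.png

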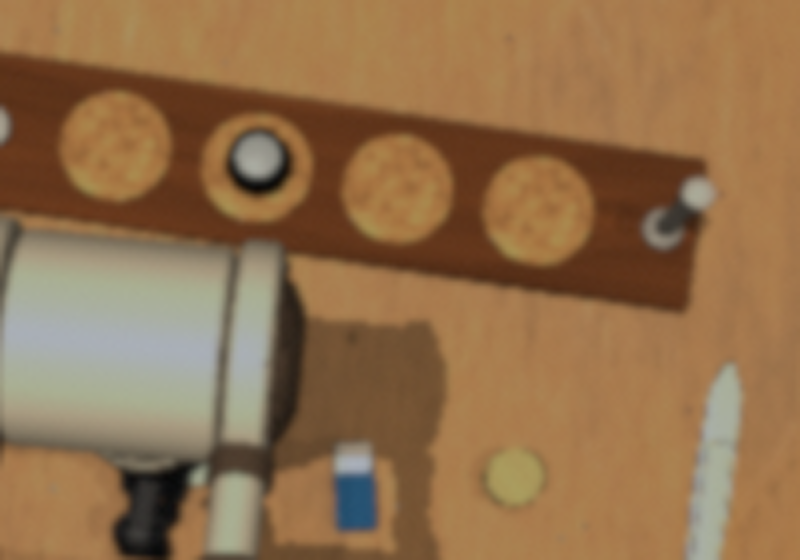

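```bash

python3 - <<'E'
from h import *
import pickle;c=pickle.load(open('c8.pkl','rb'));t=camera_info('top')
print('top lens',p2w(t,220+259/4,150+155/4,.038),'pad',p2w(t,220+257/4,150+167/4,.01))
print('wrist lens',p2w(c,581,280,.038),'pad',p2w(c,554,263,.01))
print('tape',p2w(c,320.5,247,.013), 'hole',p2w(c,321,249.5,.013))
E
```

```text
top lens [0.62910268 0.05492137 0.038     ] pad [0.62796451 0.05699997 0.01      ]
wrist lens [0.63050057 0.0603679  0.038     ] pad [0.63070637 0.0617925  0.01      ]
tape [0.46853691 0.09492779 0.013     ] hole [0.46865187 0.09306292 0.013     ]
```

move_arm(
  deltas=[2, -1, 30, 0, 2, 0, 30, 0, 0, 0, 20, 0, 0, 0, 0, 0],
  gripper=80,
)

```text
clock: 11.0
eef_pos: [0.4738, 0.0933, 0.0259]
eef_rot: [[0.991, -0.134, -0.02], [-0.134, -0.991, 0.009], [-0.021, -0.006, -1.0]]
wrist_force: [-0.4, -0.1, 0.7]
finger_gap: 0.803
```

```bash

python3 - <<'E'
from h import *
go(.470,.0942,.004,-7.2)
c=camera_info('wrist');snap('wrist','w9.png');snap('side','s9.png');crop('s9.png','s9c.png',230,180,390,300,5)
import pickle;pickle.dump(c,open('c9.pkl','wb'))
E
```

```text
t 11.0 pos [0.4738 0.0933 0.0259] yaw -7.68 tilt [-0.0204  0.0089 -0.9998] F [-0.4 -0.1  0.7] gap 0.803 DELTA [-3.4 -0.3 22. ] twist -0.5
```

View pics/w9.png

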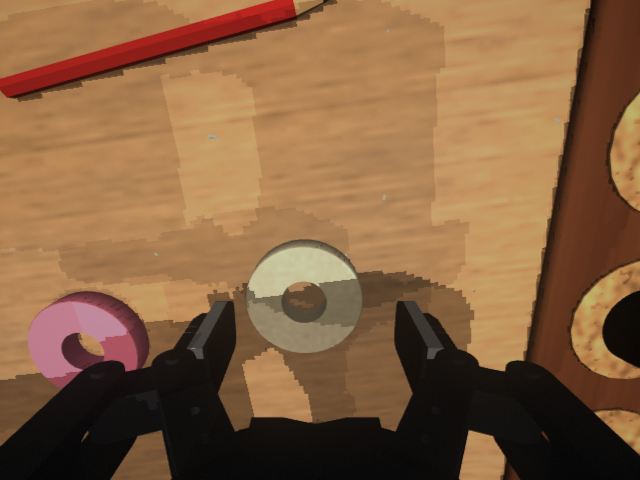

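View pics/s9c.png

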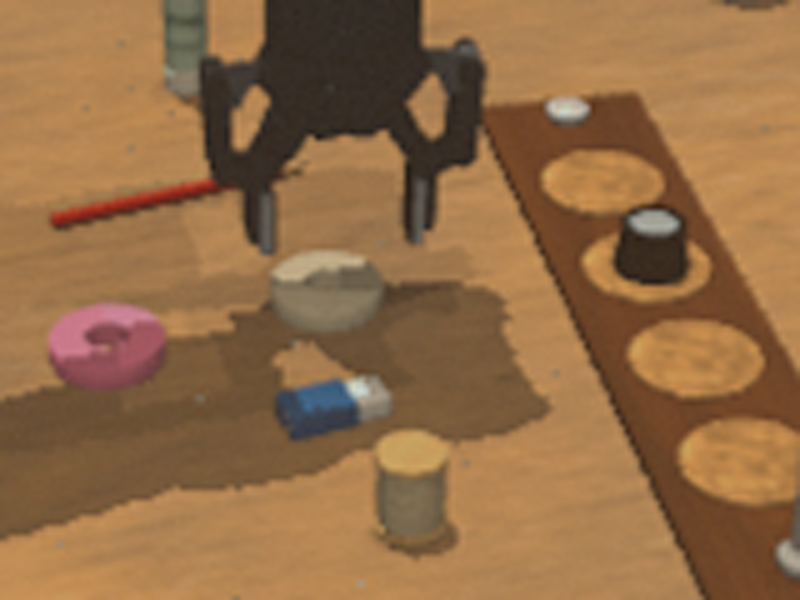

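```bash

python3 - <<'E'
from h import *
c=camera_info('side')
s=robot.sense();p=np.array(s['eef_pos']);R=np.array(s['eef_rot'])
for sg in(-1,1):
  for h in(0,-.005,-.01,-.015,-.02):
    q=p+R@np.array([sg*.034,0.011,h]);u,v=w2p(c,q);print(sg,h,round((u-230)*5),round((v-180)*5))
E
```

```text
-1 0 271 274
-1 -0.005 271 265
-1 -0.01 271 257
-1 -0.015 271 248
-1 -0.02 271 240
1 0 405 262
1 -0.005 406 254
1 -0.01 406 246
1 -0.015 406 237
1 -0.02 406 229
```

move_arm(
  deltas=[-5, 0, 8, 0, 0, 0, 8, 0, 0, 0, 0, 0],
)

```text
clock: 11.48
eef_pos: [0.4718, 0.0939, 0.0129]
eef_rot: [[0.991, -0.134, -0.012], [-0.134, -0.991, 0.008], [-0.013, -0.007, -1.0]]
wrist_force: [0.3, -0.5, 0.1]
finger_gap: 0.8
```

```bash

python3 - <<'E'
from h import *
go(.469,.0942,-.005,-7.2)
E
```

```text
t 11.47 pos [0.4718 0.0939 0.0129] yaw -7.68 tilt [-0.0124  0.0084 -0.9999] F [ 0.3 -0.5  0.1] gap 0.8 DELTA [-2.5  0.2 17.9] twist -0.5
```

move_arm(
  deltas=[-3, 0, 6, 0, 0, 0, 6, 0, 0, 0, 4, 0, 0, 0, 0, 0],
  gripper=76,
)

```text
clock: 11.98
eef_pos: [0.4685, 0.0945, -0.004]
eef_rot: [[0.991, -0.134, -0.012], [-0.134, -0.991, 0.008], [-0.013, -0.007, -1.0]]
wrist_force: [-0.2, -0.3, -0.1]
finger_gap: 0.762
```

```bash

python3 - <<'E'
from h import *
go(.469,.0942,-.005,-7.2)
snap('side','s10.png');crop('s10.png','s10c.png',230,180,390,300,5)
E
```

```text
t 11.97 pos [ 0.4685  0.0945 -0.004 ] yaw -7.67 tilt [-0.0121  0.0084 -0.9999] F [-0.2 -0.3 -0.1] gap 0.762 DELTA [0.5 0.3 1. ] twist -0.5
```

View pics/s10c.png

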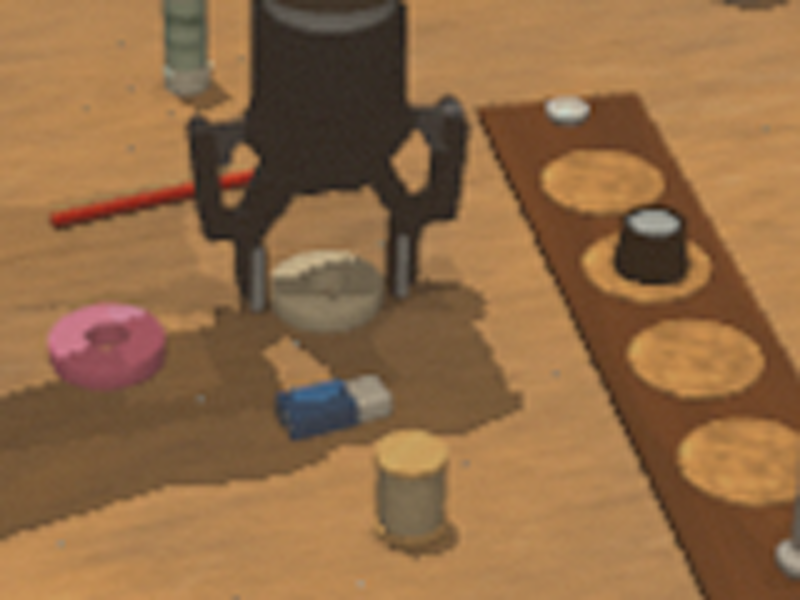

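move_arm(
  deltas=[0, 0, 0, 0, 0, 0, 0, 0, 0, 0, 0, 0, 0, 0, 0, 0, 0, 0, 0, 0],
  gripper=40,
)

```text
clock: 12.65
eef_pos: [0.4697, 0.0945, -0.0027]
eef_rot: [[0.991, -0.134, -0.01], [-0.133, -0.991, 0.008], [-0.011, -0.007, -1.0]]
wrist_force: [0.6, -0.7, -0.0]
finger_gap: 0.626
```

move_arm(
  deltas=[0, 0, -8, 0, 0, 0, -20, 0, 0, 0, -40, 0, 0, 0, -30, 0, 0, 0, 0, 0],
)

```text
clock: 13.28
eef_pos: [0.4706, 0.0936, 0.0996]
eef_rot: [[0.991, -0.134, -0.01], [-0.134, -0.991, 0.008], [-0.011, -0.007, -1.0]]
wrist_force: [0.7, 0.7, -0.4]
finger_gap: 0.625
```

```bash

python3 - <<'E'
from h import *
go(.6405,.1445,.1,-7.2)
snap('wrist','w11.png')
E
```

```text
t 13.28 pos [0.4706 0.0936 0.0996] yaw -7.67 tilt [-0.0098  0.0082 -0.9999] F [ 0.7  0.7 -0.4] gap 0.625 DELTA [161.6 -73.1  -1.6] twist -0.5
```

View pics/w11.png

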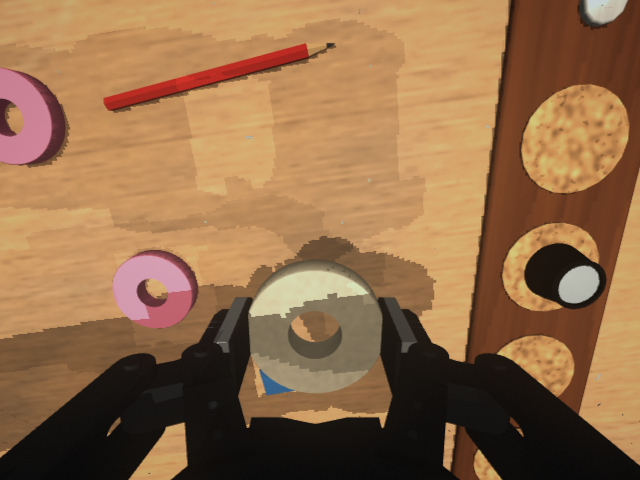

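move_arm(
  deltas=[34, -16, 0, 0, 34, -15, 0, 0, 34, -15, 0, 0, 34, -15, 0, 0, 24, -14, 0, 0, 0, 0, 0, 0, 0, 0, 0, 0],
)

```text
clock: 14.2
eef_pos: [0.6338, 0.1477, 0.0824]
eef_rot: [[0.99, -0.134, -0.034], [-0.134, -0.991, 0.008], [-0.034, -0.003, -0.999]]
wrist_force: [-0.3, 0.5, -0.3]
finger_gap: 0.626
```

```bash

python3 - <<'E'
from h import *
go(.641,.145,.008,-7.2)
c=camera_info('wrist');snap('wrist','w12.png')
import pickle;pickle.dump(c,open('c12.pkl','wb'))
E
```

```text
t 14.2 pos [0.6338 0.1477 0.0824] yaw -7.71 tilt [-0.0337  0.0076 -0.9994] F [-0.3  0.5 -0.3] gap 0.626 DELTA [10.1  1.9 74.1] twist -0.5
```

View pics/w12.png

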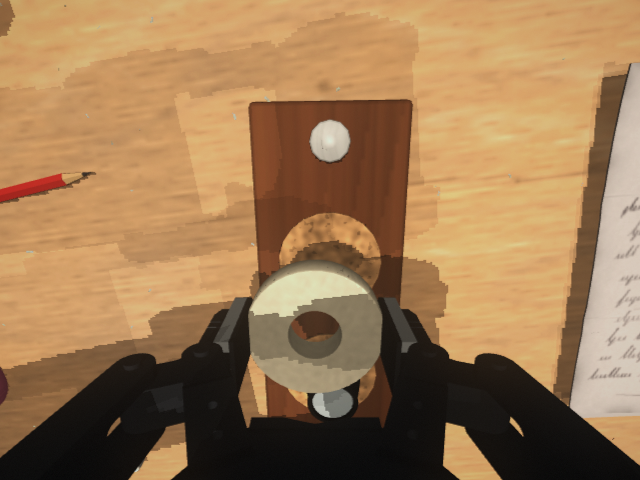

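move_arm(
  deltas=[5, 2, 25, 0, 0, 0, 25, 0, 0, 0, 10, 0, 0, 0, 0, 0],
)

```text
clock: 14.75
eef_pos: [0.6337, 0.1443, 0.0215]
eef_rot: [[0.99, -0.135, -0.035], [-0.135, -0.991, 0.007], [-0.036, -0.003, -0.999]]
wrist_force: [-0.4, 0.3, 0.4]
finger_gap: 0.625
```

```bash

python3 - <<'E'
from h import *
go(.641,.145,.008,-7.2)
E
```

```text
t 14.75 pos [0.6337 0.1443 0.0215] yaw -7.77 tilt [-0.0349  0.0074 -0.9994] F [-0.4  0.3  0.4] gap 0.625 DELTA [ 7.6 -1.7 13.2] twist -0.6
```

move_arm(
  deltas=[7, -1, 3, 0, 1, 0, 5, 0, 0, 0, 0, 0],
)

```text
clock: 15.12
eef_pos: [0.6436, 0.1443, 0.0153]
eef_rot: [[0.99, -0.135, -0.031], [-0.135, -0.991, 0.007], [-0.032, -0.003, -0.999]]
wrist_force: [-0.1, 1.1, -0.5]
finger_gap: 0.629
```

```bash

python3 - <<'E'
from h import *
go(.641,.145,.008,-7.2)
snap('side','s13.png');crop('s13.png','s13c.png',290,160,450,280,5)
E
```

```text
t 15.12 pos [0.6436 0.1443 0.0153] yaw -7.77 tilt [-0.0308  0.0075 -0.9995] F [-0.1  1.1 -0.5] gap 0.629 DELTA [-2.5 -0.4  7.3] twist -0.6
```

View pics/s13c.png

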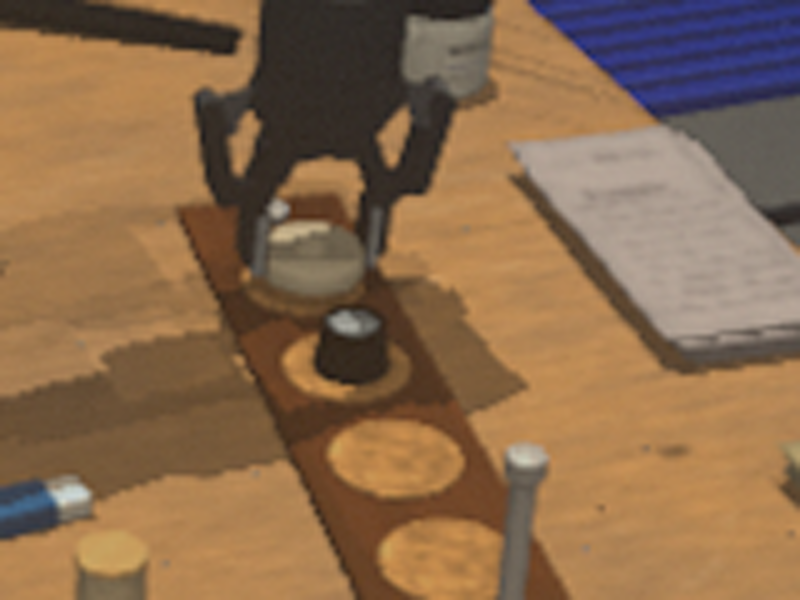

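move_arm(
  deltas=[-2, 0, 4, 0, 0, 0, 3, 0, 0, 0, 0, 0],
)

```text
clock: 15.55
eef_pos: [0.6416, 0.1447, 0.0086]
eef_rot: [[0.99, -0.135, -0.03], [-0.135, -0.991, 0.008], [-0.03, -0.003, -1.0]]
wrist_force: [0.3, -0.8, 0.9]
finger_gap: 0.626
```

```bash

python3 - <<'E'
from h import *
go(.641,.145,.008,-7.2)
E
```

```text
t 15.55 pos [0.6416 0.1447 0.0086] yaw -7.76 tilt [-0.0297  0.0075 -0.9995] F [ 0.3 -0.8  0.9] gap 0.626 DELTA [-0.7 -0.2  0.6] twist -0.6
```

Release (opening 85 %), then rise.

move_arm(
  deltas=[0, 0, 0, 0, 0, 0, 0, 0, 0, 0, 0, 0, 0, 0, 0, 0],
  gripper=85,
)

```text
clock: 16.05
eef_pos: [0.6419, 0.1447, 0.0089]
eef_rot: [[0.99, -0.135, -0.029], [-0.135, -0.991, 0.008], [-0.03, -0.004, -1.0]]
wrist_force: [0.7, 0.4, -0.1]
finger_gap: 0.851
```

move_arm(
  deltas=[0, 0, -10, 0, 0, 0, -25, 0, 0, 0, -45, 0, 0, 0, -45, 0, 0, 0, 0, 0],
)

```text
clock: 16.68
eef_pos: [0.6462, 0.1437, 0.1405]
eef_rot: [[0.99, -0.135, -0.027], [-0.135, -0.991, 0.008], [-0.028, -0.004, -1.0]]
wrist_force: [-0.4, 0.3, -0.3]
finger_gap: 0.85
```

```bash

python3 - <<'E'
from h import *
go(.450,-.0935,.12,-7.2)
snap('wrist','w14.png');snap('side','s14.png');crop('s14.png','s14c.png',290,160,450,280,5)
E
```

```text
t 16.68 pos [0.6462 0.1437 0.1405] yaw -7.76 tilt [-0.0273  0.0076 -0.9996] F [-0.4  0.3 -0.3] gap 0.85 DELTA [-161.8  261.6   24. ] twist -0.6
```

View pics/w14.png

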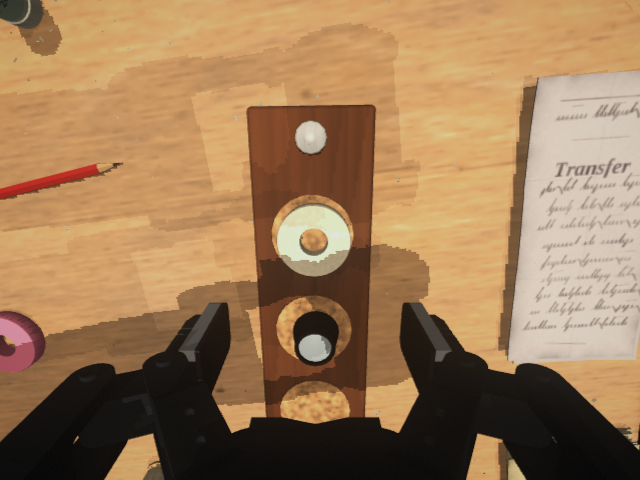

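View pics/s14c.png

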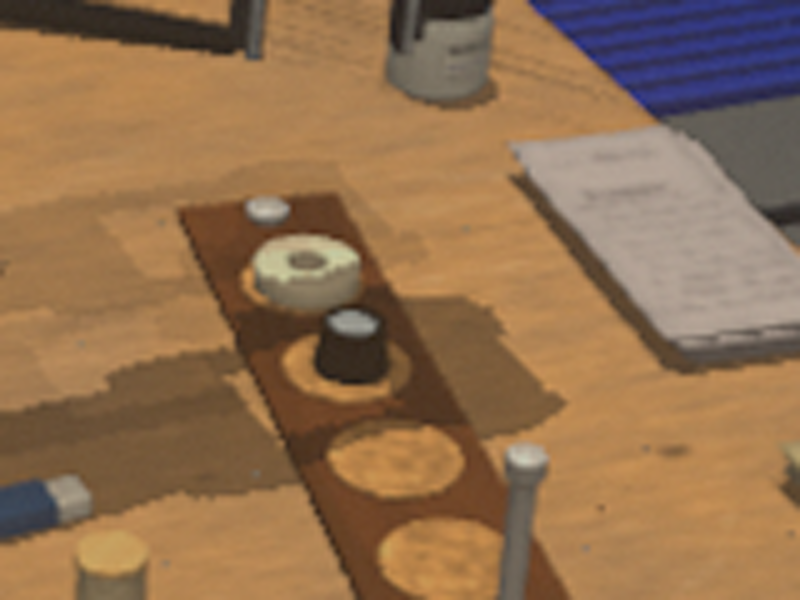

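move_arm(
  deltas=[-24, 40, 0, 0, -26, 42, 0, 0, -26, 42, 0, 0, -26, 42, 0, 0, -26, 42, 0, 0, -20, 34, 0, 0, 0, 0, 0, 0, 0, 0, 0, 0],
  gripper=75,
)

```text
clock: 17.77
eef_pos: [0.4493, -0.0794, 0.1274]
eef_rot: [[0.989, -0.134, -0.059], [-0.134, -0.991, 0.014], [-0.061, -0.005, -0.998]]
wrist_force: [0.4, -0.0, 1.1]
finger_gap: 0.75
```

```bash

python3 - <<'E'
from h import *
go(.450,-.0935,.012,-7.2)
c=camera_info('wrist');snap('wrist','w15.png')
import pickle;pickle.dump(c,open('c15.pkl','wb'))
E
```

```text
t 17.77 pos [ 0.4493 -0.0794  0.1274] yaw -7.7 tilt [-0.0594  0.0135 -0.9981] F [ 0.4 -0.   1.1] gap 0.75 DELTA [  9.6  14.5 115. ] twist -0.5
```

View pics/w15.png

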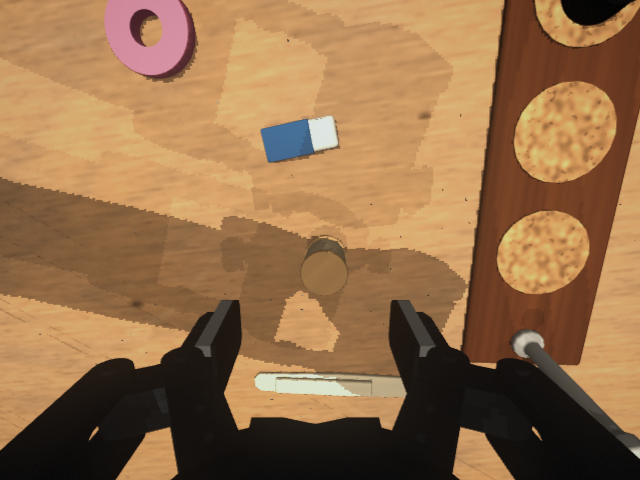

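```bash

python3 - <<'E'
from h import *
import pickle;c=pickle.load(open('c15.pkl','rb'))
print(p2w(c,324.5,271,.042))
for p in [(543,252),(565,131)]:print(p2w(c,*p,.01))
E
```

```text
[ 0.44921489 -0.09211233  0.042     ]
[ 0.60973649 -0.10714435  0.01      ]
[ 0.62016714 -0.02226775  0.01      ]
```

move_arm(
  deltas=[0, 7, 10, 0, 0, 7, 10, 0, 0, 0, 10, 0, 0, 0, 10, 0, 0, 0, 0, 0],
)

```text
clock: 18.45
eef_pos: [0.4447, -0.0914, 0.0829]
eef_rot: [[0.989, -0.131, -0.063], [-0.13, -0.991, 0.015], [-0.064, -0.007, -0.998]]
wrist_force: [-0.7, 0.8, 0.6]
finger_gap: 0.748
```

```bash

python3 - <<'E'
from h import *
go(.450,-.0935,.012,-7.2)
E
```

```text
t 18.45 pos [ 0.4447 -0.0914  0.0829] yaw -7.48 tilt [-0.0626  0.015  -0.9979] F [-0.7  0.8  0.6] gap 0.748 DELTA [10.   1.8 70.4] twist -0.3
```

move_arm(
  deltas=[5, 1, 0, 0, 5, 1, 0, 0, 0, 0, 0, 0],
)

```text
clock: 18.82
eef_pos: [0.456, -0.0952, 0.0831]
eef_rot: [[0.99, -0.13, -0.061], [-0.13, -0.991, 0.014], [-0.062, -0.006, -0.998]]
wrist_force: [0.2, 0.1, -0.8]
finger_gap: 0.747
```

move_arm(
  deltas=[0, 0, 30, 0, 0, 0, 0, 0],
)

```text
clock: 19.08
eef_pos: [0.4551, -0.0952, 0.0535]
eef_rot: [[0.99, -0.13, -0.059], [-0.13, -0.991, 0.013], [-0.06, -0.005, -0.998]]
wrist_force: [-0.4, -0.2, 0.6]
finger_gap: 0.752
```

```bash

python3 - <<'E'
from h import *
go(.4492,-.0925,.012,-7.2)
E
```

```text
t 19.07 pos [ 0.4551 -0.0952  0.0535] yaw -7.45 tilt [-0.0589  0.0132 -0.9982] F [-0.4 -0.2  0.6] gap 0.752 DELTA [-3.7 -1.6 41.8] twist -0.3
```

move_arm(
  deltas=[-2, -2, 15, 0, -2, 0, 15, 0, 0, 0, 10, 0, 0, 0, 0, 0],
)

```text
clock: 19.58
eef_pos: [0.45, -0.0925, 0.0131]
eef_rot: [[0.99, -0.13, -0.056], [-0.129, -0.992, 0.012], [-0.057, -0.005, -0.998]]
wrist_force: [-0.2, -0.2, 0.7]
finger_gap: 0.749
```

```bash

python3 - <<'E'
from h import *
go(.4492,-.0925,.01,-7.2)
snap('wrist','w16.png')
E
```

```text
t 19.57 pos [ 0.45   -0.0925  0.0131] yaw -7.45 tilt [-0.0564  0.0119 -0.9983] F [-0.2 -0.2  0.7] gap 0.749 DELTA [-0.6  0.1  3.2] twist -0.3
```

View pics/w16.png

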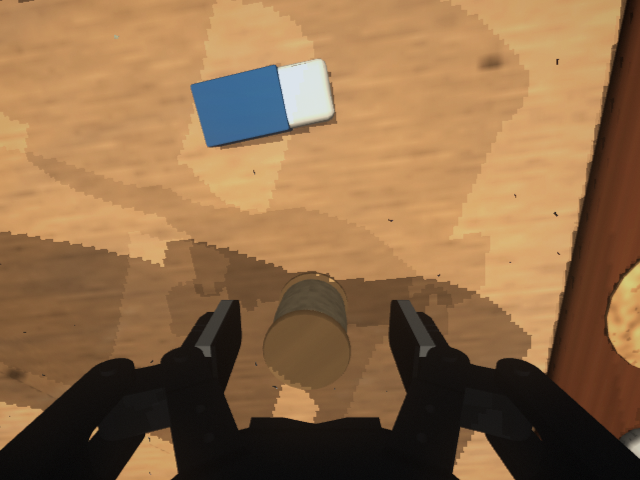

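move_arm(
  deltas=[-1, 0, 3, 0, 0, 0, 0, 0, 0, 0, 0, 0, 0, 0, 0, 0, 0, 0, 0, 0, 0, 0, 0, 0],
  gripper=15,
)

```text
clock: 20.38
eef_pos: [0.4504, -0.0931, 0.0117]
eef_rot: [[0.99, -0.13, -0.053], [-0.13, -0.992, 0.01], [-0.054, -0.003, -0.999]]
wrist_force: [0.5, 0.2, -0.3]
finger_gap: 0.367
```

```bash

python3 - <<'E'
from h import *
go(.4492,-.0925,.01,-7.2)
E
```

```text
t 20.38 pos [ 0.4504 -0.0931  0.0117] yaw -7.45 tilt [-0.053   0.0103 -0.9985] F [ 0.5  0.2 -0.3] gap 0.367 DELTA [-1.2 -0.5  1.8] twist -0.3
```

move_arm(
  deltas=[0, 0, -10, 0, 0, 0, -20, 0, 0, 0, -25, 0, 0, 0, -25, 0, 0, 0, 0, 0],
)

```text
clock: 21.0
eef_pos: [0.4553, -0.0941, 0.0962]
eef_rot: [[0.99, -0.13, -0.052], [-0.13, -0.992, 0.01], [-0.052, -0.003, -0.999]]
wrist_force: [0.2, -0.8, -0.6]
finger_gap: 0.371
```

```bash

python3 - <<'E'
from h import *
go(.6202,-.0225,.1,-7.2)
snap('side','s17.png');crop('s17.png','s17c.png',270,180,430,300,5)
E
```

```text
t 21.0 pos [ 0.4553 -0.0941  0.0962] yaw -7.45 tilt [-0.0517  0.0097 -0.9986] F [ 0.2 -0.8 -0.6] gap 0.371 DELTA [153.8 -92.5 -11.7] twist -0.3
```

View pics/s17c.png

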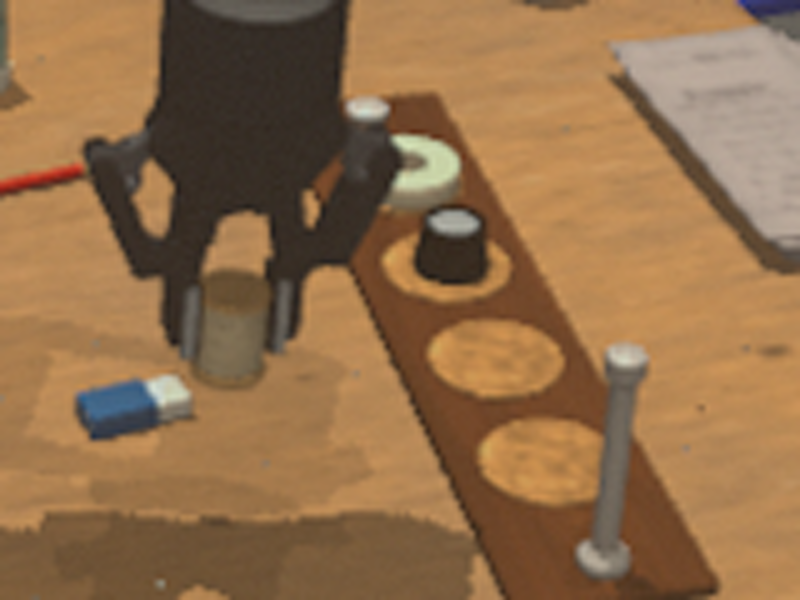

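move_arm(
  deltas=[20, -12, -2, 0, 20, -12, -2, 0, 20, -12, -2, 0, 20, -12, -2, 0, 20, -12, -2, 0, 20, -12, -2, 0, 20, -12, -2, 0, 0, 0, 0, 0],
)

```text
clock: 22.05
eef_pos: [0.6006, -0.0245, 0.0877]
eef_rot: [[0.989, -0.131, -0.074], [-0.13, -0.991, 0.017], [-0.075, -0.007, -0.997]]
wrist_force: [0.1, -0.0, -0.9]
finger_gap: 0.372
```

```bash

python3 - <<'E'
from h import *
go(.6202,-.0225,.0225,-7.2)
E
```

```text
t 22.05 pos [ 0.6006 -0.0245  0.0877] yaw -7.51 tilt [-0.0739  0.0167 -0.9971] F [ 0.1 -0.  -0.9] gap 0.372 DELTA [24.  -4.1 63.6] twist -0.3
```

move_arm(
  deltas=[4, -1, 5, 0, 4, -1, 5, 0, 4, 0, 5, 0, 4, 0, 5, 0, 4, 0, 5, 0, 4, 0, 5, 0, 0, 0, 5, 0, 0, 0, 0, 0],
)

```text
clock: 23.05
eef_pos: [0.6199, -0.026, 0.0458]
eef_rot: [[0.988, -0.133, -0.079], [-0.132, -0.991, 0.018], [-0.081, -0.007, -0.997]]
wrist_force: [0.2, 0.8, -0.5]
finger_gap: 0.368
```

```bash

python3 - <<'E'
from h import *
go(.6202,-.0225,.0225,-7.2)
snap('wrist','w18.png')
E
```

```text
t 23.05 pos [ 0.6199 -0.026   0.0458] yaw -7.59 tilt [-0.0793  0.0176 -0.9967] F [ 0.2  0.8 -0.5] gap 0.368 DELTA [ 1.8 -3.3 23.2] twist -0.4
```

View pics/w18.png

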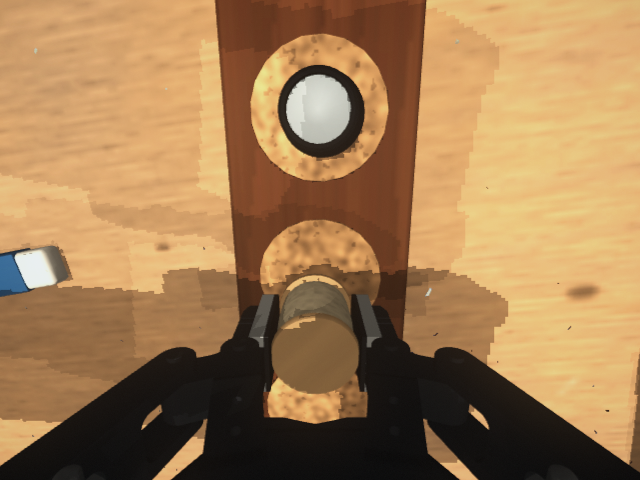

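move_arm(
  deltas=[0, -3, 0, 0, 0, 0, 0, 0, 0, 0, 0, 0, 0, 0, 0, 0, 0, 0, 0, 0, 0, 0, 0, 0],
)

```text
clock: 23.85
eef_pos: [0.621, -0.0229, 0.0471]
eef_rot: [[0.988, -0.132, -0.077], [-0.132, -0.991, 0.017], [-0.079, -0.007, -0.997]]
wrist_force: [-0.1, 0.1, -1.1]
finger_gap: 0.375
```

```bash

python3 - <<'E'
from h import *
go(.6202,-.0225,.0225,-7.2)
s=robot.sense();print(np.round(s['q'],3),np.round(s['qd'],3),np.round(s['joint_torque'],1))
E
```

```text
t 23.85 pos [ 0.621  -0.0229  0.0471] yaw -7.58 tilt [-0.0773  0.0171 -0.9969] F [-0.1  0.1 -1.1] gap 0.375 DELTA [ 1.1 -0.1 24.6] twist -0.4
[-2.300e-01  5.270e-01  1.518e+00 -1.000e-03  1.175e+00 -9.700e-02] [-0.002 -0.001  0.001  0.001  0.001  0.   ] [  0.  -49.5 -28.9  -0.    0.3   0. ]
```

move_arm(
  deltas=[1, 0, 7, 0, 1, 0, 7, 0, 1, 0, 6, 0, 0, 0, 2, 0, 0, 0, 0, 0],
)

```text
clock: 24.48
eef_pos: [0.6217, -0.0228, 0.0225]
eef_rot: [[0.988, -0.133, -0.079], [-0.132, -0.991, 0.017], [-0.08, -0.007, -0.997]]
wrist_force: [-0.2, -0.7, -0.4]
finger_gap: 0.371
```

```bash

python3 - <<'E'
from h import *
go(.6202,-.0225,.0220,-7.2)
snap('side','s19.png');crop('s19.png','s19c.png',310,180,470,300,5)
E
```

```text
t 24.48 pos [ 0.6217 -0.0228  0.0225] yaw -7.59 tilt [-0.0787  0.0175 -0.9967] F [-0.2 -0.7 -0.4] gap 0.371 DELTA [-1.5 -0.1  0.6] twist -0.4
```

View pics/s19c.png

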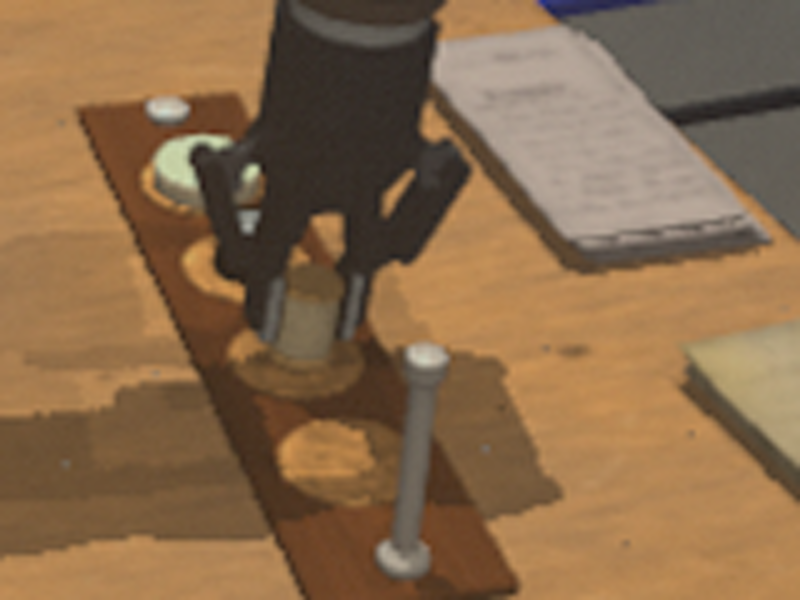

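move_arm(
  deltas=[-1, 0, 1, 0, 0, 0, 0, 0],
)

```text
clock: 24.78
eef_pos: [0.621, -0.0227, 0.0221]
eef_rot: [[0.988, -0.133, -0.078], [-0.132, -0.991, 0.017], [-0.079, -0.007, -0.997]]
wrist_force: [-0.3, -0.0, -0.8]
finger_gap: 0.373
```

move_arm(
  deltas=[0, 0, 0, 0, 0, 0, 0, 0, 0, 0, 0, 0, 0, 0, 0, 0, 0, 0, 0, 0],
  gripper=75,
)

```text
clock: 25.4
eef_pos: [0.6215, -0.0228, 0.0227]
eef_rot: [[0.988, -0.133, -0.077], [-0.132, -0.991, 0.017], [-0.078, -0.007, -0.997]]
wrist_force: [0.3, -0.1, -0.3]
finger_gap: 0.749
```

```bash

python3 - <<'E'
from h import *
go(.6202,-.0225,.0220,-7.2)
snap('side','s20.png');crop('s20.png','s20c.png',310,180,470,300,5)
E
```

```text
t 25.4 pos [ 0.6215 -0.0228  0.0227] yaw -7.59 tilt [-0.0766  0.017  -0.9969] F [ 0.3 -0.1 -0.3] gap 0.749 DELTA [-1.2 -0.2  0.8] twist -0.4
```

View pics/s20c.png

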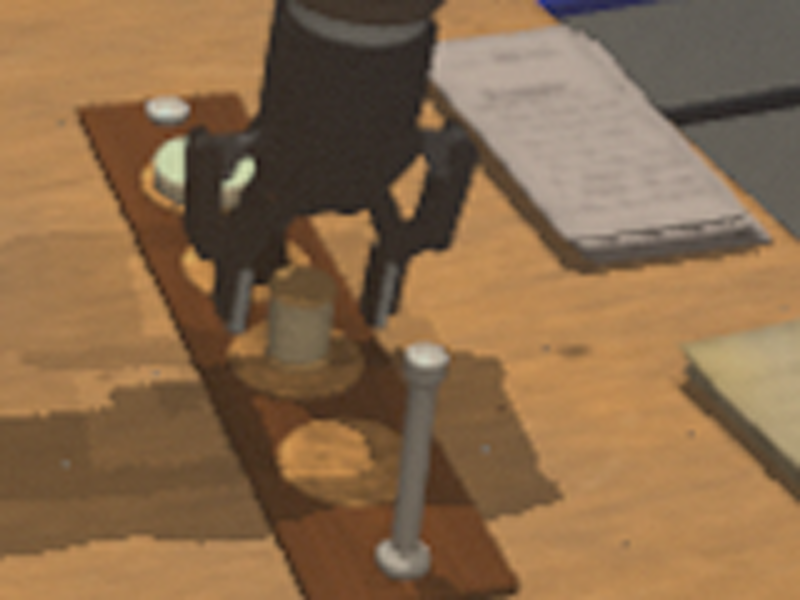

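move_arm(
  deltas=[0, 0, -10, 0, 0, 0, -25, 0, 0, 0, -40, 0, 0, 0, -50, 0, 0, 0, -40, 0, 0, 0, 0, 0],
)

```text
clock: 26.2
eef_pos: [0.6349, -0.0258, 0.1958]
eef_rot: [[0.988, -0.133, -0.075], [-0.132, -0.991, 0.017], [-0.076, -0.007, -0.997]]
wrist_force: [-0.0, 0.9, 0.4]
finger_gap: 0.754
```

```bash

python3 - <<'E'
from h import *
go(.4625,.334,.18,-7.2)
snap('wrist','w21.png')
E
```

```text
t 26.2 pos [ 0.6349 -0.0258  0.1958] yaw -7.59 tilt [-0.0746  0.0166 -0.9971] F [-0.   0.9  0.4] gap 0.754 DELTA [-216.6 -333.7   34.5] twist -0.4
```

View pics/w21.png

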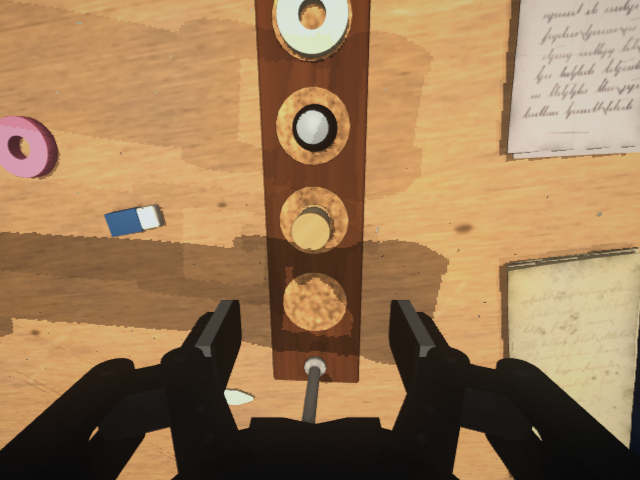

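move_arm(
  deltas=[-27, -41, 2, 0, -27, -42, 2, 0, -27, -42, 2, 0, -27, -42, 2, 0, -27, -42, 2, 0, -27, -42, 2, 0, -20, -30, 2, 0, 0, 0, 0, 0],
)

```text
clock: 27.25
eef_pos: [0.4773, 0.2847, 0.1838]
eef_rot: [[0.986, -0.135, -0.101], [-0.134, -0.991, 0.015], [-0.102, -0.002, -0.995]]
wrist_force: [0.3, 0.5, -0.0]
finger_gap: 0.749
```

```bash

python3 - <<'E'
from h import *
go(.4625,.334,.16,-7.2)
c=camera_info('wrist');snap('wrist','w22.png')
import pickle;pickle.dump(c,open('c22.pkl','wb'))
print(w2p(c,[.4625,.334,.096]))
E
```

```text
t 27.25 pos [0.4773 0.2847 0.1838] yaw -7.75 tilt [-0.1007  0.0154 -0.9948] F [ 0.3  0.5 -0. ] gap 0.749 DELTA [-18.8 -46.8  25.9] twist -0.5
(np.float64(295.69084528842365), np.float64(182.49968123276773))
```

View pics/w22.png

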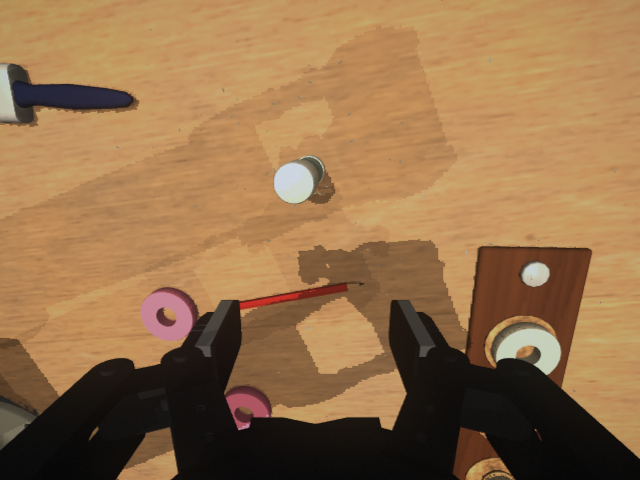

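move_arm(
  deltas=[-5, 0, 0, 0, -5, 0, 0, 0, -5, 0, 0, 0, 0, 0, 0, 0],
)

```text
clock: 27.8
eef_pos: [0.4628, 0.2828, 0.184]
eef_rot: [[0.985, -0.14, -0.103], [-0.14, -0.99, 0.014], [-0.104, 0.001, -0.995]]
wrist_force: [-0.1, 0.3, 0.1]
finger_gap: 0.747
```

move_arm(
  deltas=[0, -8, 0, 0, 0, -8, 0, 0, 0, -8, 0, 0, 0, 0, 0, 0],
)

```text
clock: 28.3
eef_pos: [0.467, 0.3085, 0.1843]
eef_rot: [[0.985, -0.141, -0.102], [-0.14, -0.99, 0.015], [-0.103, -0.0, -0.995]]
wrist_force: [-0.4, 0.4, -0.1]
finger_gap: 0.749
```

```bash

python3 - <<'E'
from h import *
go(.4625,.334,.16,-7.2)
s=robot.sense();print(np.round(s['q'],4),np.round(s['qd'],4),np.round(s['joint_torque'],2))
E
```

```text
t 28.3 pos [0.467  0.3085 0.1843] yaw -8.08 tilt [-0.1018  0.0145 -0.9947] F [-0.4  0.4 -0.1] gap 0.749 DELTA [ -5.5 -24.6  25. ] twist -0.9
[0.3411 0.2203 1.6244 0.0486 1.3884 0.4711] [-0.0018  0.0016  0.0028 -0.0046  0.002   0.0009] [ 2.000e-01 -4.069e+01 -3.196e+01  2.400e-01  3.500e-01  4.000e-02]
```

move_arm(
  deltas=[0, 0, 0, 10, 0, 0, 0, 10, 0, 0, 0, 10, 0, 0, 0, 0],
)

```text
clock: 28.8
eef_pos: [0.467, 0.3087, 0.184]
eef_rot: [[0.774, -0.625, -0.102], [-0.627, -0.779, 0.014], [-0.088, 0.054, -0.995]]
wrist_force: [0.2, -1.3, 0.2]
finger_gap: 0.749
```

move_arm(
  deltas=[0, 0, 0, -10, 0, 0, 0, -10, 0, 0, 0, -10, 0, 0, 0, 0],
)

```text
clock: 29.3
eef_pos: [0.467, 0.3086, 0.1839]
eef_rot: [[0.987, -0.126, -0.102], [-0.125, -0.992, 0.013], [-0.103, -0.0, -0.995]]
wrist_force: [-0.7, 0.2, 0.9]
finger_gap: 0.748
```

move_arm(
  deltas=[0, 0, 20, 0, 0, 0, -20, 0, 0, 0, 0, 0],
)

```text
clock: 29.68
eef_pos: [0.4681, 0.3089, 0.1866]
eef_rot: [[0.987, -0.129, -0.1], [-0.128, -0.992, 0.014], [-0.101, -0.001, -0.995]]
wrist_force: [-0.5, -0.6, -0.0]
finger_gap: 0.751
```

move_arm(
  deltas=[-20, 0, 0, 0, 0, 0, 0, 0],
)

```text
clock: 29.92
eef_pos: [0.4495, 0.3118, 0.1911]
eef_rot: [[0.987, -0.13, -0.096], [-0.129, -0.991, 0.015], [-0.097, -0.003, -0.995]]
wrist_force: [-0.6, -0.9, -0.2]
finger_gap: 0.748
```

move_arm(
  deltas=[20, 0, 0, 0, 0, 0, 0, 0],
)

```text
clock: 30.18
eef_pos: [0.4709, 0.3092, 0.1905]
eef_rot: [[0.987, -0.131, -0.093], [-0.13, -0.991, 0.016], [-0.095, -0.004, -0.995]]
wrist_force: [-1.0, -0.1, -0.2]
finger_gap: 0.754
```

move_arm(
  deltas=[-50, 0, 0, 0, 0, 0, 0, 0],
)

```text
clock: 30.42
eef_pos: [0.4202, 0.3156, 0.1948]
eef_rot: [[0.987, -0.132, -0.095], [-0.131, -0.991, 0.016], [-0.096, -0.003, -0.995]]
wrist_force: [0.2, 0.9, -0.0]
finger_gap: 0.748
```

move_arm(
  deltas=[50, 0, 0, 0, 0, 0, 0, 0],
)

```text
clock: 30.68
eef_pos: [0.4706, 0.3091, 0.1902]
eef_rot: [[0.987, -0.131, -0.094], [-0.13, -0.991, 0.016], [-0.096, -0.003, -0.995]]
wrist_force: [-0.5, -0.1, 0.5]
finger_gap: 0.748
```

move_arm(
  deltas=[0, 0, -50, 0, 0, 0, 0, 0],
)

```text
clock: 30.92
eef_pos: [0.4757, 0.3082, 0.2413]
eef_rot: [[0.987, -0.132, -0.095], [-0.131, -0.991, 0.016], [-0.096, -0.003, -0.995]]
wrist_force: [0.6, 0.2, -0.4]
finger_gap: 0.748
```

move_arm(
  deltas=[0, 0, 50, 0, 0, 0, 0, 0],
)

```text
clock: 31.18
eef_pos: [0.4707, 0.3091, 0.1912]
eef_rot: [[0.987, -0.132, -0.094], [-0.131, -0.991, 0.016], [-0.095, -0.004, -0.995]]
wrist_force: [-0.3, 0.1, 0.1]
finger_gap: 0.753
```

move_arm(
  deltas=[0, 0, -60, 0, 0, 0, 0, 0],
)

```text
clock: 31.42
eef_pos: [0.4768, 0.3084, 0.2552]
eef_rot: [[0.987, -0.132, -0.092], [-0.131, -0.991, 0.017], [-0.094, -0.005, -0.996]]
wrist_force: [0.3, -0.3, -0.3]
finger_gap: 0.748
```

move_arm(
  deltas=[0, 0, 15, 0, 0, 0, 15, 0, 0, 0, 15, 0, 0, 0, 15, 0, 0, 0, 15, 0, 0, 0, 15, 0, 0, 0, 0, 0],
)

```text
clock: 32.3
eef_pos: [0.4655, 0.3094, 0.1567]
eef_rot: [[0.986, -0.132, -0.098], [-0.131, -0.991, 0.015], [-0.099, -0.002, -0.995]]
wrist_force: [-0.5, -0.5, -0.2]
finger_gap: 0.751
```

move_arm(
  deltas=[0, 0, -15, 0, 0, 0, -15, 0, 0, 0, -15, 0, 0, 0, -15, 0, 0, 0, 0, 0],
)

```text
clock: 32.92
eef_pos: [0.4744, 0.3092, 0.2253]
eef_rot: [[0.987, -0.132, -0.09], [-0.131, -0.991, 0.018], [-0.091, -0.006, -0.996]]
wrist_force: [0.4, -0.8, -0.3]
finger_gap: 0.752
```

move_arm(
  deltas=[0, 0, 60, 0, 0, 0, 0, 0, 0, 0, -8, 0, 0, 0, -8, 0, 0, 0, -8, 0, 0, 0, -8, 0, 0, 0, -8, 0, 0, 0, -8, 0],
)

```text
clock: 33.92
eef_pos: [0.4774, 0.3105, 0.224]
eef_rot: [[0.988, -0.132, -0.078], [-0.131, -0.991, 0.022], [-0.08, -0.012, -0.997]]
wrist_force: [-0.0, -0.2, -0.4]
finger_gap: 0.747
```

move_arm(
  deltas=[0, 0, 60, 0, 0, 0, 0, 0, 0, 0, -20, 0, 0, 0, -20, 0, 0, 0, -20, 0, 0, 0, 0, 0],
)

```text
clock: 34.67
eef_pos: [0.4821, 0.3119, 0.2369]
eef_rot: [[0.989, -0.132, -0.065], [-0.131, -0.991, 0.027], [-0.068, -0.018, -0.998]]
wrist_force: [0.4, 0.0, -0.4]
finger_gap: 0.749
```

move_arm(
  deltas=[0, 0, 60, 0, 0, 0, 0, 0, 0, 0, -20, 0, 0, 0, -20, 0, 0, 0, -20, 0, 0, 0, 0, 0],
)

```text
clock: 35.42
eef_pos: [0.4867, 0.3132, 0.2502]
eef_rot: [[0.99, -0.132, -0.052], [-0.131, -0.991, 0.031], [-0.056, -0.024, -0.998]]
wrist_force: [0.3, -0.8, -0.1]
finger_gap: 0.751
```

move_arm(
  deltas=[0, 0, 60, 0, 0, 0, 0, 0, 0, 0, -20, 0, 0, 0, -20, 0, 0, 0, -20, 0, 0, 0, 0, 0],
)

```text
clock: 36.17
eef_pos: [0.4908, 0.3144, 0.2633]
eef_rot: [[0.991, -0.132, -0.039], [-0.13, -0.991, 0.036], [-0.044, -0.03, -0.999]]
wrist_force: [0.3, -0.3, -0.3]
finger_gap: 0.748
```

```bash

python3 - <<'E'
from h import *
go(.4625,.334,.16,-7.2)
E
```

```text
t 36.17 pos [0.4908 0.3144 0.2633] yaw -7.49 tilt [-0.0392  0.0359 -0.9986] F [ 0.3 -0.3 -0.3] gap 0.748 DELTA [-26.1 -12.6 105. ] twist -0.3
```

move_arm(
  deltas=[-26, -13, 50, 0, 0, 0, 0, 0, 0, 0, 50, 0, 0, 0, 0, 0],
)

```text
clock: 36.67
eef_pos: [0.4651, 0.335, 0.1675]
eef_rot: [[0.991, -0.132, -0.033], [-0.131, -0.991, 0.038], [-0.037, -0.033, -0.999]]
wrist_force: [-0.0, -0.5, -0.5]
finger_gap: 0.752
```

```bash

python3 - <<'E'
from h import *
go(.4625,.334,.06,-7.2)
c=camera_info('wrist');snap('wrist','w23.png')
import pickle;pickle.dump(c,open('c23.pkl','wb'))
print(w2p(c,[.4625,.334,.096]))
E
```

```text
t 36.67 pos [0.4651 0.335  0.1675] yaw -7.51 tilt [-0.0327  0.038  -0.9987] F [-0.  -0.5 -0.5] gap 0.752 DELTA [  1.6   5.  107.4] twist -0.3
(np.float64(314.81638557266575), np.float64(265.05755537269766))
```

View pics/w23.png

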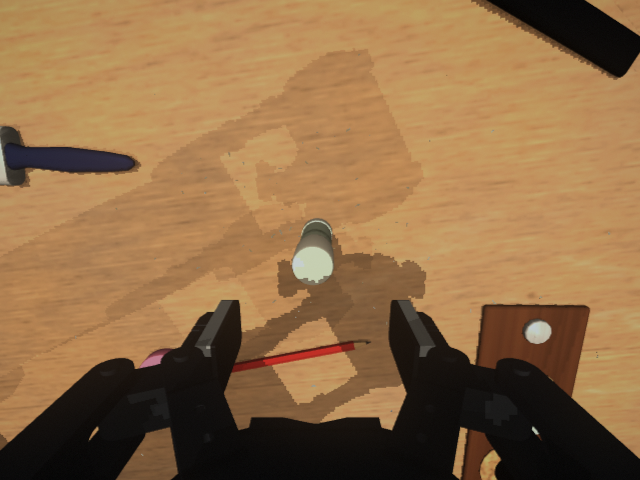

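move_arm(
  deltas=[1, 3, 40, 0, 0, 0, 0, 0, 0, 1, 30, 0, 0, 0, 0, 0],
)

```text
clock: 37.22
eef_pos: [0.4784, 0.3384, 0.1166]
eef_rot: [[0.991, -0.132, -0.002], [-0.132, -0.99, 0.051], [-0.008, -0.05, -0.999]]
wrist_force: [-0.3, 0.9, 0.1]
finger_gap: 0.751
```

```bash

python3 - <<'E'
from h import *
go(.4625,.334,.045,-7.2)
c=camera_info('wrist');snap('wrist','w24.png')
print(w2p(c,[.4625,.334,.096]))
E
```

```text
t 37.23 pos [0.4784 0.3384 0.1166] yaw -7.58 tilt [-0.0018  0.0505 -0.9987] F [-0.3  0.9  0.1] gap 0.751 DELTA [-14.5  10.1  71.4] twist -0.4
(np.float64(285.07182452327555), np.float64(306.8613141793597))
```

View pics/w24.png

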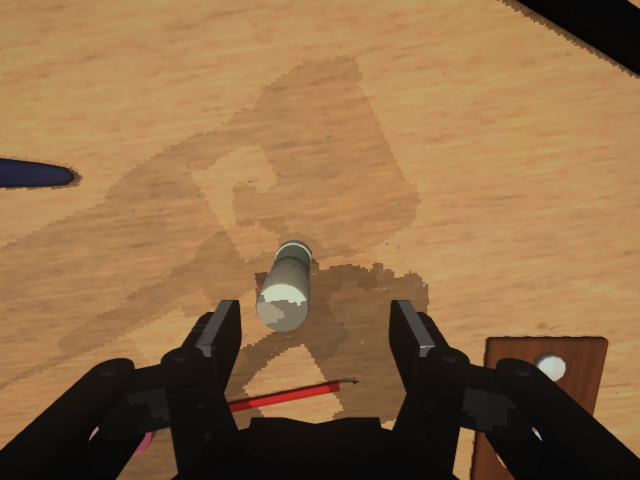

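move_arm(
  deltas=[-14, 9, 0, 0, 0, 0, 0, 0, 0, 0, 0, 0],
)

```text
clock: 37.65
eef_pos: [0.4714, 0.3345, 0.1285]
eef_rot: [[0.991, -0.131, 0.018], [-0.132, -0.989, 0.059], [0.01, -0.06, -0.998]]
wrist_force: [0.4, -0.6, -1.4]
finger_gap: 0.75
```

```bash

python3 - <<'E'
from h import *
go(.4625,.334,.045,-7.2)
E
```

```text
t 37.65 pos [0.4714 0.3345 0.1285] yaw -7.6 tilt [ 0.0177  0.0586 -0.9981] F [ 0.4 -0.6 -1.4] gap 0.75 DELTA [-9.6  6.7 83.1] twist -0.4
```

```bash

python3 - <<'E'
from h import *
s=robot.sense();print(np.round(s['q'],4),np.round(s['qd'],4),np.round(s['joint_torque'],2),s['moment'])
E
```

```text
[0.3824 0.23   1.7282 0.0525 1.1456 0.494 ] [ 0.0007 -0.0148 -0.0108 -0.0003  0.0116  0.0009] [  0.06 -40.05 -30.52   0.18  -0.14  -0.  ] [ 0.02371987  0.02830366 -0.02484175]
```

move_arm(
  deltas=[0, 0, 0, 0],
)

```text
clock: 37.78
eef_pos: [0.4724, 0.3349, 0.1295]
eef_rot: [[0.991, -0.131, 0.019], [-0.132, -0.989, 0.059], [0.011, -0.061, -0.998]]
wrist_force: [-0.5, 0.7, 0.2]
finger_gap: 0.75
```

```bash

python3 - <<'E'
from h import *
s=robot.sense();print(np.round(s['q'],4),np.round(s['qd'],4),np.round(s['joint_torque'],2),s['moment'])
go(.4625,.334,.045,-7.2)
snap('side','s25.png')
E
```

```text
[0.3823 0.2297 1.7263 0.0525 1.146  0.494 ] [-0.0006 -0.0042 -0.0171  0.0006  0.0014  0.0016] [ 2.000e-02 -4.034e+01 -3.089e+01  1.800e-01 -1.600e-01 -0.000e+00] [-0.07432811  0.02297098  0.00069249]
t 37.77 pos [0.4724 0.3349 0.1295] yaw -7.6 tilt [ 0.0194  0.0593 -0.9981] F [-0.5  0.7  0.2] gap 0.75 DELTA [-10.6   7.4  84.1] twist -0.4
```

View pics/s25.png

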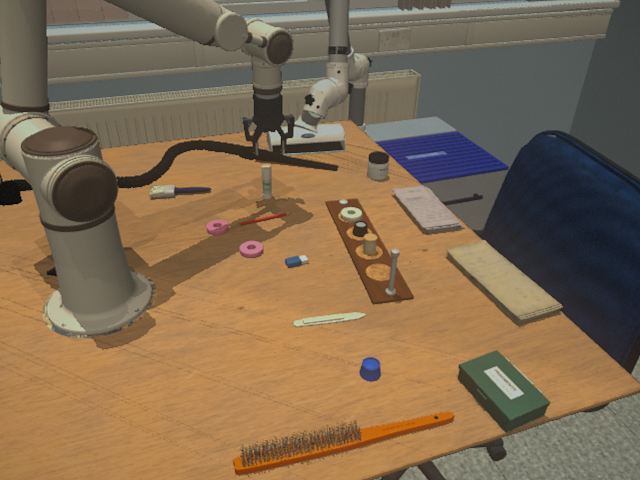

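move_arm(
  deltas=[-5, 3, 5, 0, -5, 3, 8, 0, 0, 0, 12, 0, 0, 0, 12, 0, 0, 0, 0, 0],
)

```text
clock: 38.45
eef_pos: [0.4604, 0.3318, 0.0877]
eef_rot: [[0.991, -0.132, 0.016], [-0.132, -0.99, 0.058], [0.008, -0.06, -0.998]]
wrist_force: [0.1, -0.2, 0.2]
finger_gap: 0.749
```

```bash

python3 - <<'E'
from h import *
go(.4625,.334,.045,-7.2)
c=camera_info('wrist');snap('wrist','w26.png')
print(w2p(c,[.4625,.334,.096]))
E
```

```text
t 38.45 pos [0.4604 0.3318 0.0877] yaw -7.61 tilt [ 0.0161  0.058  -0.9982] F [ 0.1 -0.2  0.2] gap 0.749 DELTA [ 1.4  0.1 42.8] twist -0.4
(np.float64(318.63243815066096), np.float64(315.4957172403459))
```

View pics/w26.png

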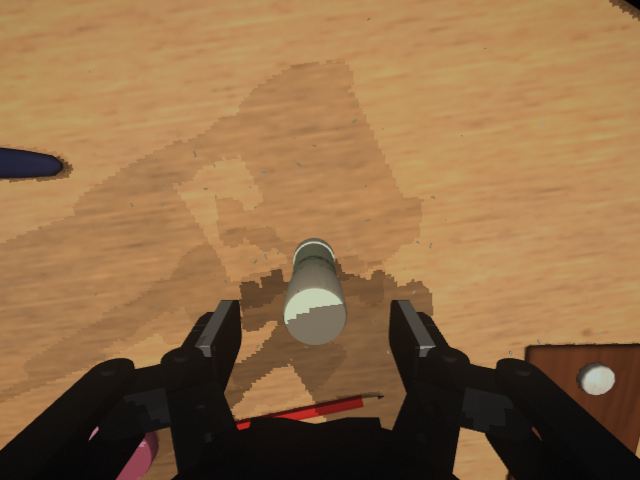

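move_arm(
  deltas=[0, 0, 12, 0, 0, 0, 12, 0, 0, 0, 12, 0, 0, 0, 6, 0, 0, 0, 0, 0, 0, 0, 0, 0],
)

```text
clock: 39.25
eef_pos: [0.4623, 0.3348, 0.0438]
eef_rot: [[0.991, -0.132, 0.018], [-0.132, -0.989, 0.059], [0.01, -0.061, -0.998]]
wrist_force: [0.3, -0.6, 0.5]
finger_gap: 0.751
```

```bash

python3 - <<'E'
from h import *
go(.4625,.334,.045,-7.2)
snap('wrist','w27.png')
E
```

```text
t 39.25 pos [0.4623 0.3348 0.0438] yaw -7.61 tilt [ 0.018   0.0588 -0.9981] F [ 0.3 -0.6  0.5] gap 0.751 DELTA [ 0.3  0.7 -1.3] twist -0.4
```

View pics/w27.png

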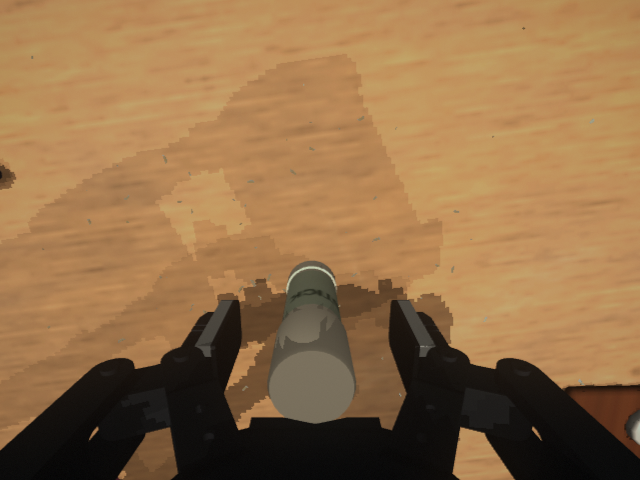

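move_arm(
  deltas=[0, 0, 0, 0, 0, 0, 0, 0, 0, 0, 0, 0, 0, 0, 0, 0, 0, 0, 0, 0, 0, 0, 0, 0],
  gripper=10,
)

```text
clock: 40.05
eef_pos: [0.4629, 0.335, 0.0447]
eef_rot: [[0.991, -0.132, 0.02], [-0.132, -0.989, 0.059], [0.012, -0.061, -0.998]]
wrist_force: [-0.6, -0.0, 0.3]
finger_gap: 0.31
```

```bash

python3 - <<'E'
from h import *
go(.4625,.334,.045,-7.2)
E
```

```text
t 40.05 pos [0.4629 0.335  0.0447] yaw -7.61 tilt [ 0.0196  0.0594 -0.998 ] F [-0.6 -0.   0.3] gap 0.31 DELTA [-0.2  1.1 -0.3] twist -0.4
```

move_arm(
  deltas=[0, 0, -10, 0, 0, 0, -40, 0, 0, 0, 0, 0, 0, 0, -60, 0, 0, 0, 0, 0],
)

```text
clock: 40.67
eef_pos: [0.4603, 0.3282, 0.1563]
eef_rot: [[0.991, -0.132, 0.019], [-0.133, -0.989, 0.059], [0.011, -0.061, -0.998]]
wrist_force: [0.8, -0.9, -0.6]
finger_gap: 0.305
```

```bash

python3 - <<'E'
from h import *
go(.6097,-.107,.16,-7.2)
snap('side','s28.png')
E
```

```text
t 40.67 pos [0.4603 0.3282 0.1563] yaw -7.61 tilt [ 0.0188  0.059  -0.9981] F [ 0.8 -0.9 -0.6] gap 0.305 DELTA [205.8 410.7 -26.6] twist -0.4
```

View pics/s28.png

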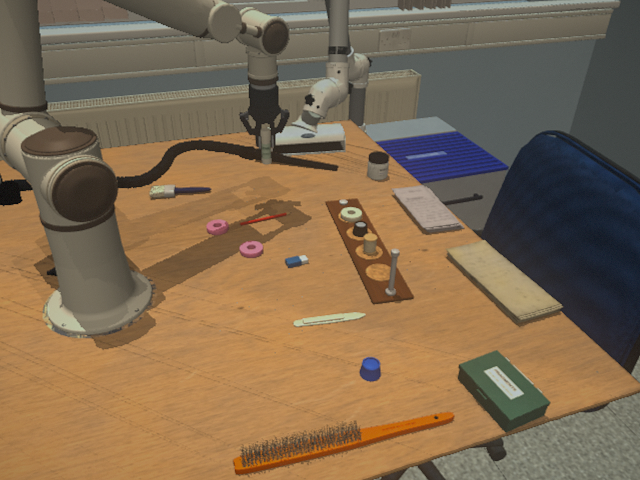

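move_arm(
  deltas=[20, 41, -3, 0, 0, 0, 0, 0, 20, 41, -3, 0, 0, 0, 0, 0, 20, 41, -3, 0, 0, 0, 0, 0, 20, 41, -3, 0, 0, 0, 0, 0],
)

```text
clock: 41.72
eef_pos: [0.5075, 0.1555, 0.1443]
eef_rot: [[0.992, -0.128, -0.009], [-0.127, -0.99, 0.057], [-0.016, -0.056, -0.998]]
wrist_force: [-0.3, 0.1, -0.4]
finger_gap: 0.307
```

move_arm(
  deltas=[20, 41, -3, 0, 0, 0, 0, 0, 20, 41, -3, 0, 0, 0, 0, 0, 20, 41, -3, 0, 0, 0, 0, 0, 0, 0, 0, 0],
)

```text
clock: 42.6
eef_pos: [0.5472, 0.039, 0.1407]
eef_rot: [[0.993, -0.118, -0.02], [-0.116, -0.991, 0.067], [-0.027, -0.064, -0.998]]
wrist_force: [-0.4, -0.0, -0.2]
finger_gap: 0.308
```

```bash

python3 - <<'E'
from h import *
go(.6097,-.107,.16,-7.2)
E
```

```text
t 42.6 pos [0.5472 0.039  0.1407] yaw -6.67 tilt [-0.0197  0.0668 -0.9976] F [-0.4 -0.  -0.2] gap 0.308 DELTA [ 78.5 136.1 -30.3] twist 0.5
```

move_arm(
  deltas=[20, 35, -8, 0, 0, 0, 0, 0, 20, 35, -8, 0, 0, 0, 0, 0, 20, 35, -8, 0, 0, 0, 0, 0, 15, 20, -5, 0, 0, 0, 0, 0],
)

```text
clock: 43.6
eef_pos: [0.6042, -0.0789, 0.1558]
eef_rot: [[0.994, -0.104, -0.031], [-0.101, -0.992, 0.077], [-0.038, -0.074, -0.997]]
wrist_force: [0.5, 0.3, 0.0]
finger_gap: 0.306
```

```bash

python3 - <<'E'
from h import *
go(.6097,-.107,.1,-7.2)
c=camera_info('wrist');snap('wrist','w29.png');snap('side','s29.png');crop('s29.png','s29c.png',290,120,490,270,4)
print(w2p(c,[.6097,-.107,.01]))
E
```

```text
t 43.6 pos [ 0.6042 -0.0789  0.1558] yaw -5.82 tilt [-0.0307  0.0772 -0.9965] F [0.5 0.3 0. ] gap 0.306 DELTA [10.4 31.5 53.3] twist 1.4
(np.float64(330.605104146532), np.float64(273.6733291160382))
```

View pics/w29.png

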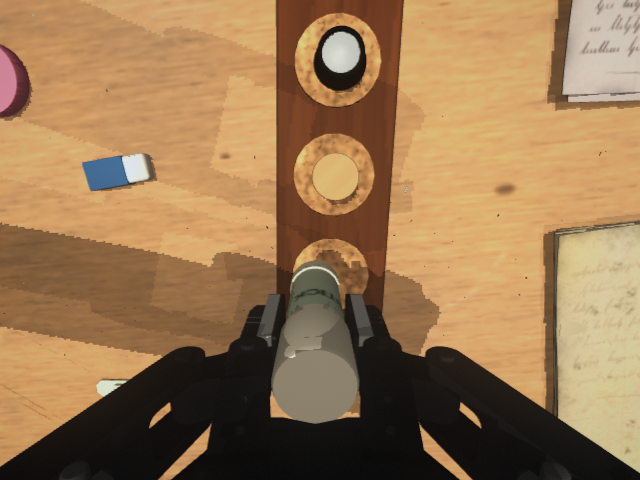

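View pics/s29c.png

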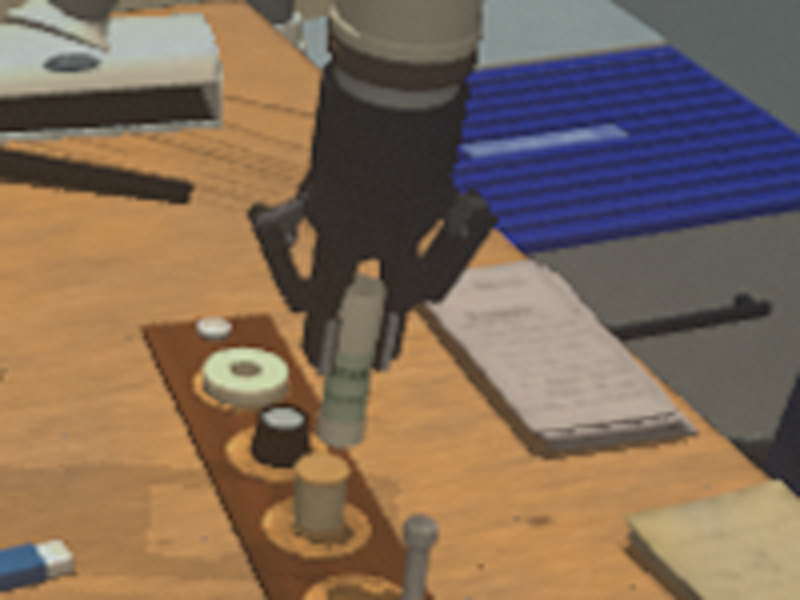

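move_arm(
  deltas=[10, 31, 0, 1, 0, 0, 0, 0, 0, 0, -15, 0, 0, 0, -15, 0, 0, 0, -15, 0, 0, 0, -15, 0, 0, 0, 0, 0],
)

```text
clock: 44.58
eef_pos: [0.6113, -0.1075, 0.2178]
eef_rot: [[0.993, -0.114, -0.033], [-0.111, -0.991, 0.08], [-0.042, -0.076, -0.996]]
wrist_force: [0.3, 0.7, -0.4]
finger_gap: 0.309
```

move_arm(
  deltas=[0, 0, 60, 0, 0, 0, 0, 0, 0, 0, -20, 0, 0, 0, -20, 0, 0, 0, -20, 0, 0, 0, 0, 0],
)

```text
clock: 45.32
eef_pos: [0.6139, -0.1092, 0.227]
eef_rot: [[0.993, -0.114, -0.025], [-0.112, -0.991, 0.077], [-0.034, -0.074, -0.997]]
wrist_force: [0.4, -0.0, -0.9]
finger_gap: 0.305
```

```bash

python3 - <<'E'
from h import *
go(.6097,-.107,.1,-7.2)
E
```

```text
t 45.33 pos [ 0.6139 -0.1092  0.227 ] yaw -6.41 tilt [-0.025   0.0771 -0.9967] F [ 0.4 -0.  -0.9] gap 0.305 DELTA [-1.000e-01  7.600e+00  1.269e+02] twist 0.8
```

move_arm(
  deltas=[0, 0, 60, 0, 0, 0, 0, 0, 0, 0, -10, 0, 0, 0, -10, 0, 0, 0, -10, 0, 0, 0, -10, 0, 0, 0, -10, 0, 0, 0, 0, 0],
)

```text
clock: 46.32
eef_pos: [0.6184, -0.1111, 0.2314]
eef_rot: [[0.994, -0.113, -0.009], [-0.112, -0.991, 0.071], [-0.017, -0.069, -0.997]]
wrist_force: [0.4, -0.2, -1.1]
finger_gap: 0.308
```

move_arm(
  deltas=[0, 0, 60, 0, 0, 0, 0, 0, 0, 0, -20, 0, 0, 0, -20, 0, 0, 0, -20, 0, 0, 0, 0, 0],
)

```text
clock: 47.08
eef_pos: [0.6207, -0.1125, 0.2406]
eef_rot: [[0.994, -0.113, -0.002], [-0.112, -0.991, 0.067], [-0.009, -0.067, -0.998]]
wrist_force: [0.0, -0.4, -0.8]
finger_gap: 0.309
```

move_arm(
  deltas=[0, 0, 60, 0, 0, 0, 0, 0, 0, 0, -20, 0, 0, 0, -20, 0, 0, 0, -20, 0, 0, 0, 0, 0],
)

```text
clock: 47.82
eef_pos: [0.6241, -0.1143, 0.2531]
eef_rot: [[0.994, -0.112, 0.01], [-0.112, -0.992, 0.063], [0.003, -0.063, -0.998]]
wrist_force: [-0.2, -0.4, 0.2]
finger_gap: 0.309
```

```bash

python3 - <<'E'
from h import *
go(.6097,-.107,.1,-7.2)
E
```

```text
t 47.83 pos [ 0.6241 -0.1143  0.2531] yaw -6.45 tilt [ 0.0097  0.0625 -0.998 ] F [-0.2 -0.4  0.2] gap 0.309 DELTA [-15.5   4.1 153.1] twist 0.8
```

move_arm(
  deltas=[-8, 4, 50, 0, 0, 0, 0, 0, -7, 3, 50, 0, 0, 0, 0, 0],
)

```text
clock: 48.32
eef_pos: [0.6125, -0.1144, 0.1576]
eef_rot: [[0.994, -0.111, 0.017], [-0.112, -0.992, 0.06], [0.011, -0.061, -0.998]]
wrist_force: [0.4, 0.3, -0.1]
finger_gap: 0.307
```

```bash

python3 - <<'E'
from h import *
go(.6097,-.106,.057,-7.2)
snap('wrist','w30.png');snap('side','s30.png');crop('s30.png','s30c.png',310,140,510,290,4)
E
```

```text
t 48.33 pos [ 0.6125 -0.1144  0.1576] yaw -6.45 tilt [ 0.0175  0.0597 -0.9981] F [ 0.4  0.3 -0.1] gap 0.307 DELTA [ -4.8  -1.8 100.8] twist 0.7
```

View pics/s30c.png

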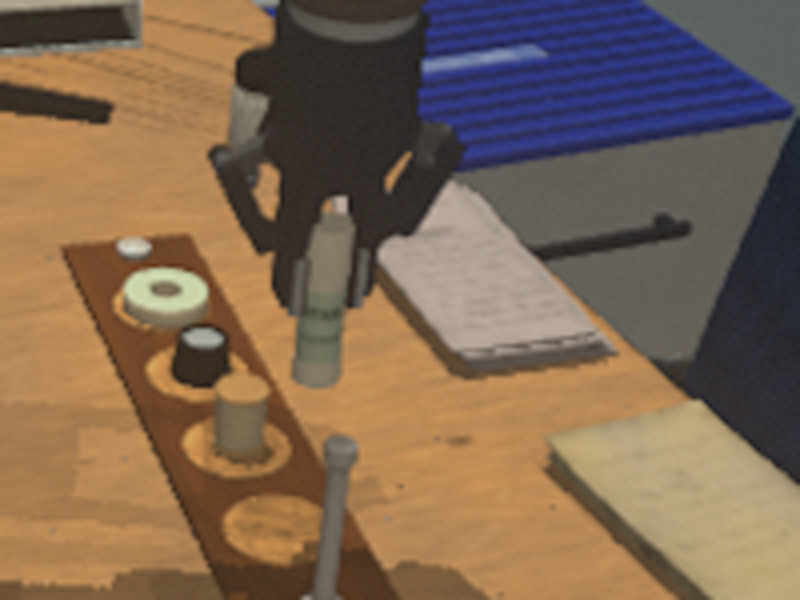

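move_arm(
  deltas=[-4, -1, 35, 0, 0, 0, 0, 0, -1, -1, 35, 0, 0, 0, 0, 0],
)

```text
clock: 48.92
eef_pos: [0.626, -0.1144, 0.1104]
eef_rot: [[0.993, -0.109, 0.054], [-0.112, -0.993, 0.045], [0.049, -0.05, -0.998]]
wrist_force: [-0.4, -1.4, -0.9]
finger_gap: 0.307
```

```bash

python3 - <<'E'
from h import *
go(.6097,-.106,.056,-7.2)
snap('wrist','w31.png');snap('side','s31.png');crop('s31.png','s31c.png',310,170,470,290,5)
E
```

```text
t 48.92 pos [ 0.626  -0.1144  0.1104] yaw -6.44 tilt [ 0.0542  0.0446 -0.9975] F [-0.4 -1.4 -0.9] gap 0.307 DELTA [-19.8  -3.8  53.7] twist 0.8
```

View pics/s31c.png

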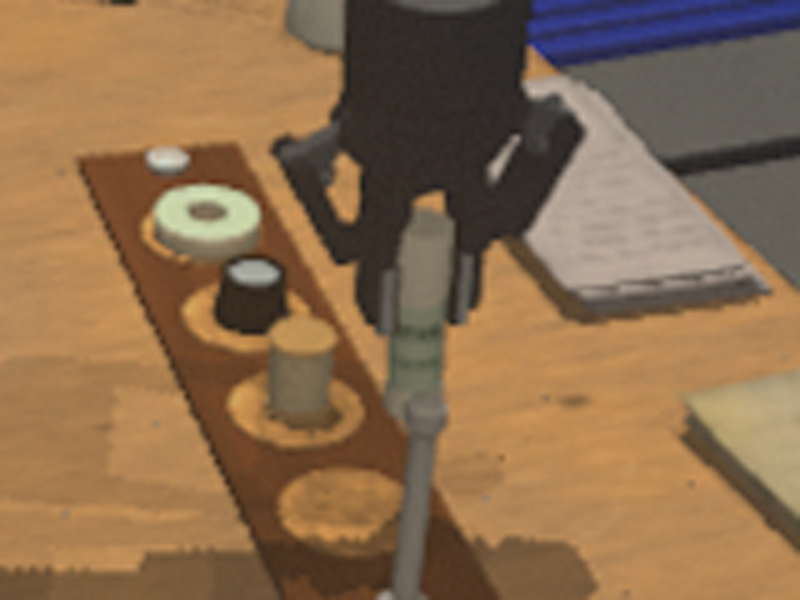

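View pics/w31.png

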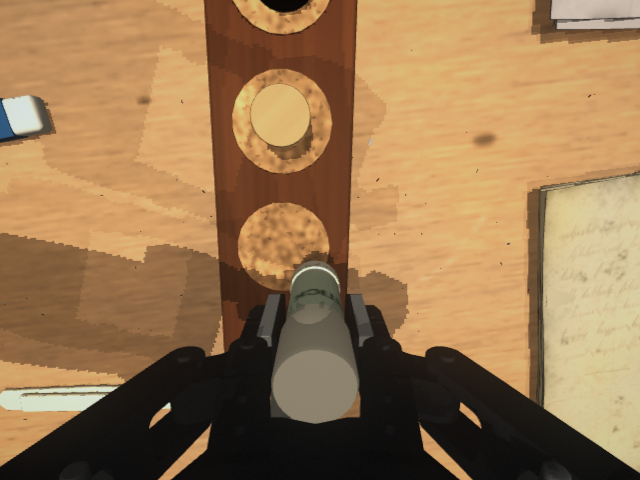

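move_arm(
  deltas=[-5, -1, 5, 0, -5, -1, 5, 0, -5, -1, 5, 0, -5, 0, 5, 0, 0, 0, 0, 0],
)

```text
clock: 49.65
eef_pos: [0.6117, -0.1105, 0.0969]
eef_rot: [[0.992, -0.109, 0.068], [-0.112, -0.993, 0.039], [0.063, -0.046, -0.997]]
wrist_force: [0.0, 0.6, -0.7]
finger_gap: 0.306
```

```bash

python3 - <<'E'
from h import *
go(.6097,-.106,.056,-7.2)
E
```

```text
t 49.65 pos [ 0.6117 -0.1105  0.0969] yaw -6.45 tilt [ 0.068   0.0388 -0.9969] F [ 0.   0.6 -0.7] gap 0.306 DELTA [-5.  -2.3 40.8] twist 0.8
```

move_arm(
  deltas=[22, 0, 0, 0, 22, 0, 0, 0, 22, 0, 0, 0, 22, 0, 0, 0, 0, 0, 0, 0],
)

```text
clock: 50.28
eef_pos: [0.7008, -0.1206, 0.1017]
eef_rot: [[0.992, -0.11, 0.067], [-0.112, -0.993, 0.039], [0.062, -0.046, -0.997]]
wrist_force: [-0.8, -0.1, -0.4]
finger_gap: 0.312
```

move_arm(
  deltas=[-22, 0, 0, 0, -22, 0, 0, 0, -22, 0, 0, 0, -22, 0, 0, 0, 0, 0, 0, 0],
)

```text
clock: 50.9
eef_pos: [0.607, -0.1095, 0.0945]
eef_rot: [[0.992, -0.11, 0.063], [-0.112, -0.993, 0.04], [0.058, -0.047, -0.997]]
wrist_force: [0.6, 0.1, -1.5]
finger_gap: 0.311
```

```bash

python3 - <<'E'
from h import *
go(.6097,-.106,.056,-7.2)
E
```

```text
t 50.9 pos [ 0.607  -0.1095  0.0945] yaw -6.47 tilt [ 0.0627  0.0405 -0.9972] F [ 0.6  0.1 -1.5] gap 0.311 DELTA [ 0.1 -1.9 38.7] twist 0.7
```

```bash
cat >> h.py <<'E'
def stick():
    def ort(z,yaw):
        z=np.array(z);z/=np.linalg.norm(z);x=np.array([np.cos(yaw),np.sin(yaw),0]);x-=z*(x@z);x/=np.linalg.norm(x);return np.c_[x,np.cross(z,x),z]
    Rg=ort([.0196,.0594,-.998],np.radians(-7.61))
    b=Rg.T@(np.array([.4627,.334,0])-np.array([.4629,.335,.0447])); a=Rg.T@np.array([0,0,1])
    s=robot.sense();R=np.array(s['eef_rot']);p=np.array(s['eef_pos'])
    base=p+R@b;ax=R@a
    need=np.array([.6097,-.1065,.0115])-base
    print('base',np.round(base,4),'axis',np.round(ax,4),'tool delta to pad',np.round(R.T@need*1000,1))
E
python3 -c "
from h import *
stick()"
```

```text
base [ 0.6088 -0.1113  0.0498] axis [-0.0444  0.0194  0.9988] tool delta to pad [-1.8 -3.1 38.5]
```

Steady small downward rows.

move_arm(
  deltas=[0, -1, 10, 0, 0, -1, 10, 0, 0, -1, 10, 0, 0, 0, 4, 0, 0, 0, 0, 0],
)

```text
clock: 51.52
eef_pos: [0.6107, -0.1049, 0.0576]
eef_rot: [[0.992, -0.11, 0.063], [-0.112, -0.993, 0.041], [0.058, -0.047, -0.997]]
wrist_force: [0.3, 0.4, -0.3]
finger_gap: 0.309
```

```bash

python3 - <<'E'
from h import *
go(.6097,-.106,.056,-7.2)
stick()
snap('wrist','w32.png')
E
```

```text
t 51.52 pos [ 0.6107 -0.1049  0.0576] yaw -6.45 tilt [ 0.0629  0.0405 -0.9972] F [ 0.3  0.4 -0.3] gap 0.309 DELTA [-1.   1.3  1.5] twist 0.7
base [ 0.6126 -0.1068  0.013 ] axis [-0.0446  0.0193  0.9988] tool delta to pad [-3.   0.1  1.3]
```

View pics/w32.png

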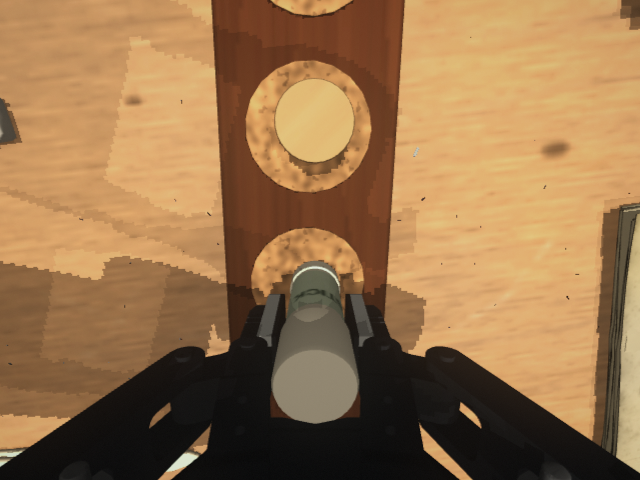

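move_arm(
  deltas=[-3, 0, 1, 0, 0, 0, 1, 0, 0, 0, 0, 0],
)

```text
clock: 51.95
eef_pos: [0.6084, -0.1049, 0.0565]
eef_rot: [[0.992, -0.11, 0.065], [-0.112, -0.993, 0.04], [0.06, -0.047, -0.997]]
wrist_force: [0.2, 0.0, -1.1]
finger_gap: 0.31
```

```bash

python3 - <<'E'
from h import *
go(.6097,-.106,.056,-7.2)
stick()
E
```

```text
t 51.95 pos [ 0.6084 -0.1049  0.0565] yaw -6.47 tilt [ 0.0648  0.0398 -0.9971] F [ 0.2  0.  -1.1] gap 0.31 DELTA [1.4 1.  0.6] twist 0.7
base [ 0.6103 -0.1068  0.0119] axis [-0.0465  0.0201  0.9987] tool delta to pad [-0.6 -0.2  0.4]
```

move_arm(
  deltas=[0, 0, 1.5, 0, 0, 0, 0, 0],
)

```text
clock: 52.2
eef_pos: [0.6087, -0.105, 0.0553]
eef_rot: [[0.992, -0.11, 0.065], [-0.112, -0.993, 0.039], [0.061, -0.046, -0.997]]
wrist_force: [0.1, 0.4, -0.7]
finger_gap: 0.31
```

move_arm(
  deltas=[0, 0, 0, 0, 0, 0, 0, 0, 0, 0, 0, 0, 0, 0, 0, 0, 0, 0, 0, 0],
  gripper=70,
)

```text
clock: 52.82
eef_pos: [0.6089, -0.105, 0.0555]
eef_rot: [[0.992, -0.11, 0.066], [-0.112, -0.993, 0.039], [0.061, -0.046, -0.997]]
wrist_force: [-0.6, -0.2, -0.0]
finger_gap: 0.704
```

```bash

python3 - <<'E'
from h import *
go(.6097,-.106,.056,-7.2)
snap('side','s33.png');crop('s33.png','s33c.png',310,170,470,290,5);snap('wrist','w33.png')
E
```

```text
t 52.83 pos [ 0.6089 -0.105   0.0555] yaw -6.46 tilt [ 0.0658  0.0393 -0.9971] F [-0.6 -0.2 -0. ] gap 0.704 DELTA [ 0.9  0.9 -0.5] twist 0.7
```

View pics/s33c.png

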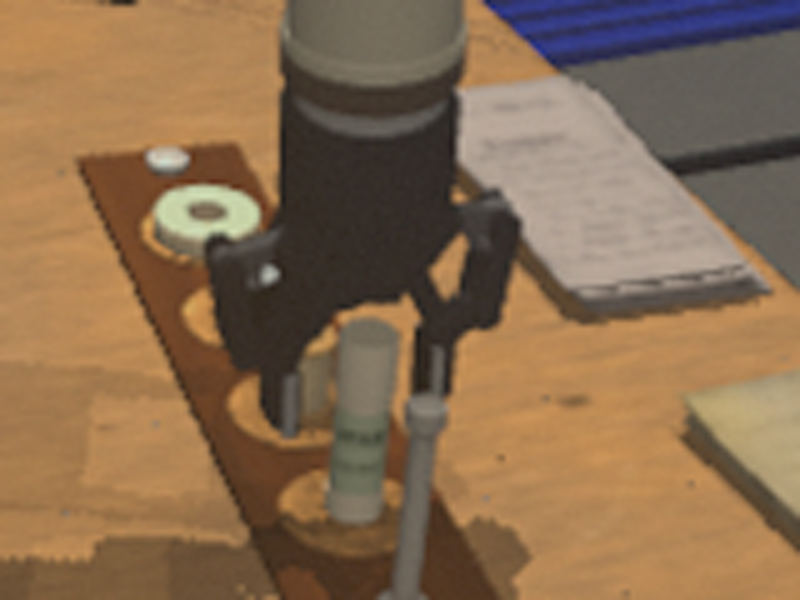

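View pics/w33.png

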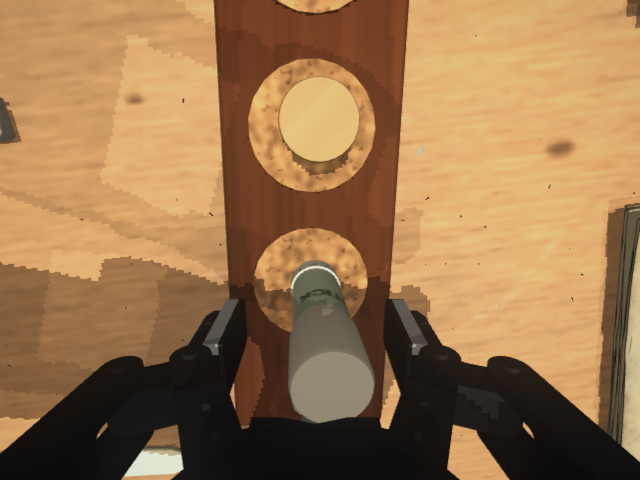

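move_arm(
  deltas=[0, 0, -10, 0, 1, 0, -20, 0, 2, 0, -25, 0, 2, 0, -25, 0, 2, 0, -30, 0, 0, 0, -30, 0, 0, 0, -20, 0, 0, 0, 0, 0],
  gripper=90,
)

```text
clock: 53.92
eef_pos: [0.6069, -0.1134, 0.2325]
eef_rot: [[0.991, -0.109, 0.076], [-0.112, -0.993, 0.035], [0.072, -0.043, -0.996]]
wrist_force: [-0.3, -0.3, -0.4]
finger_gap: 0.898
```

```bash

python3 - <<'E'
from h import *
go(.45,-.3,.25,-7.2)
c=camera_info('wrist')
import pickle;pickle.dump(c,open('c34.pkl','wb'))
snap('side','s34.png');crop('s34.png','s34c.png',310,170,470,290,5);snap('wrist','w34.png')
E
```

```text
t 53.92 pos [ 0.6069 -0.1134  0.2325] yaw -6.46 tilt [ 0.0765  0.0345 -0.9965] F [-0.3 -0.3 -0.4] gap 0.898 DELTA [-133.4  201.7  -35.9] twist 0.7
```

View pics/s34c.png

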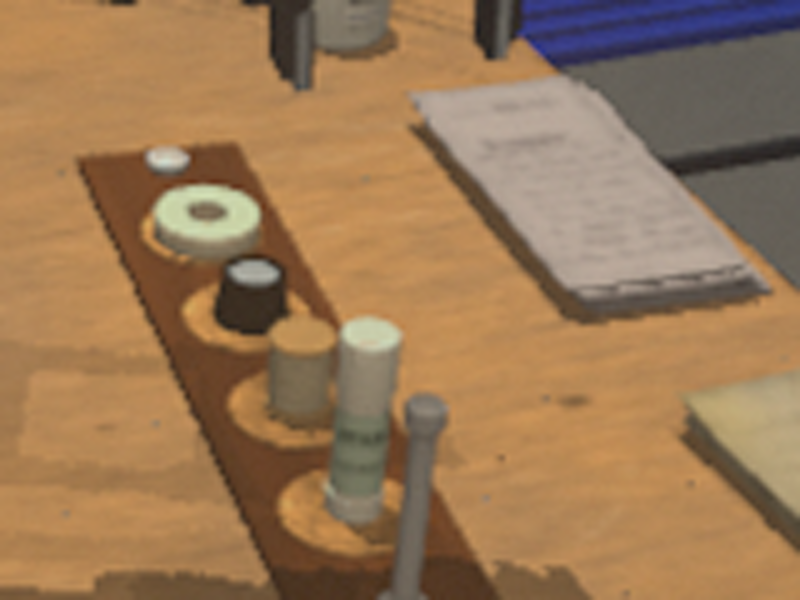

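View pics/w34.png

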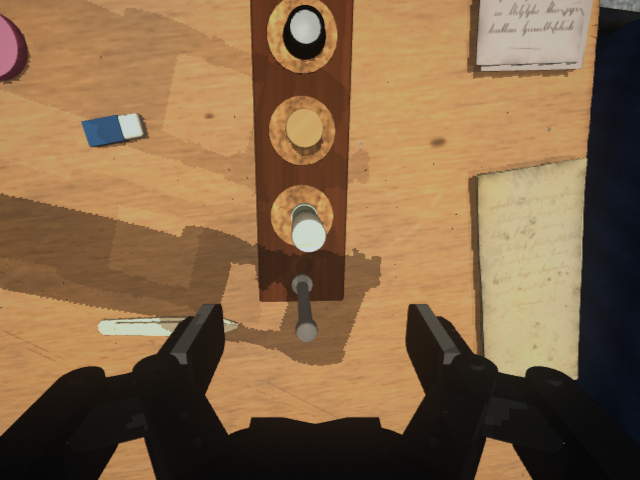

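move_arm(
  deltas=[-25, 40, -4, 0, -25, 40, -4, 0, -25, 40, -4, 0, -25, 40, -4, 0, -20, 30, 0, 0, 0, 0, 0, 0, 0, 0, 0, 0],
)

```text
clock: 54.9
eef_pos: [0.4574, -0.2895, 0.2194]
eef_rot: [[0.992, -0.108, 0.06], [-0.111, -0.993, 0.047], [0.055, -0.053, -0.997]]
wrist_force: [-0.2, 0.3, 0.2]
finger_gap: 0.903
```

```bash

python3 - <<'E'
from h import *
import pickle;c=pickle.load(open('c34.pkl','rb'))
for n,a,z,b in [('stick',(308.5,236),.106,(302,217)),('thread',(304.5,128),.052,(302,130.5)),('loupe',(305.5,27),.038,(303,34))]:
    A=p2w(c,*a,z);B=p2w(c,*b,.01);print(n,np.round((A-B)[:2]*1000,1))
snap('top','t35.png');crop('t35.png','t35c.png',220,150,420,290,4)
E
```

```text
stick [1.7 1.6]
thread [ 0.6 -0.4]
loupe [ 0.7 -2.8]
```

View pics/t35c.png

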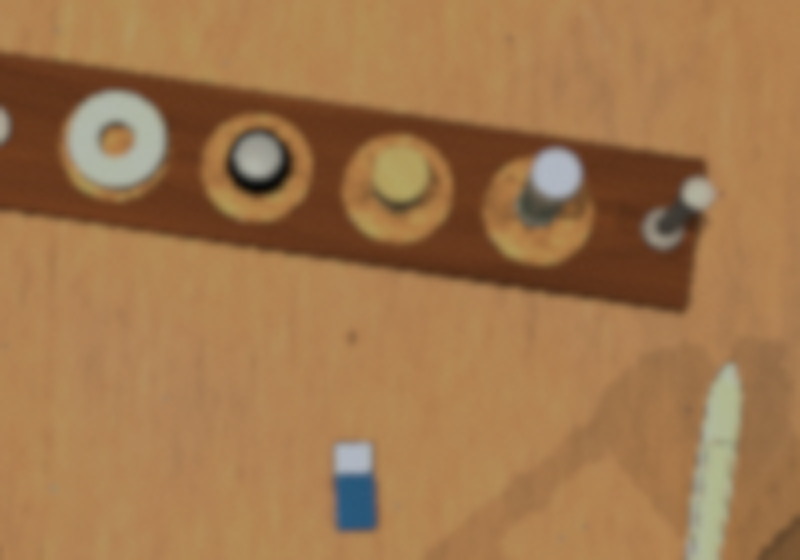

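```bash

python3 - <<'E'
from h import *
c=camera_info('top')
for n,a,z,b in [('stick',(556.5,174),.106,(538,211)),('thread',(400,170),.052,(398,188)),('loupe',(259,155),.038,(257,167)),('tape',(116,140),.023,(116,146))]:
    A=p2w(c,220+a[0]/4,150+a[1]/4,z);B=p2w(c,220+b[0]/4,150+b[1]/4,.01);print(n,np.round((A-B)[:2]*1000,1))
robot.close_job()
E
```

```text
stick [2.2 1.1]
thread [1.9 0.6]
loupe [ 1.1 -2.1]
tape [ 0.7 -1.4]
the job is handed in; nothing more can be done
```

The four supplies now stand on the cork pads in height order from the tall post: starch stick, thread bobbin, loupe, then tape roll. Each stands upright and has been let go. I handed the job in at about 55 s, with the gripper clear of everything.

**Placing:** The last top-camera picture put each one 1.5 to 2.5 mm from its pad's centre; the limit is 14 mm. The wrist camera agreed to within 3 mm for the stick, bobbin and loupe, but did not show the tape roll.

**Disagreements:**
- The top and side cameras differed by up to about 6 mm in absolute position. I used mainly the wrist-camera readings, which fell mostly between the two.
- The tool drifted out of vertical during consecutive moves, by up to about 0.1 rad, so I corrected most of it before picking up and setting down the stick.
- The stick was still leaning about 0.05 rad when I let it go, and it settled upright.

The blue loupe look-alike and both pink tape rolls were left alone.

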